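# Fetch the lug sockets from behind the bottle and the gauge

## Robot

A 6-joint arm with a two-finger parallel gripper is mounted at the origin on the work surface. World frame = base frame: x ahead of the robot, y to its left, z up, the work surface at z = 0. Lengths are in m, angles in degrees, forces in N, time in s.
With the tool pointing down it reaches from about 0.25 to 0.85 m from the base axis. Payload 12.5 kg.
Tool frame: the origin (TCP) lies between the finger pads; the fingertips stand 14 mm ahead of it and the grasp point (between the pads) lies 5 mm behind it; z points along the fingers, y is the line along which they close (so a half turn about z gives the same grasp; the last joint's range is limited). The gripper opens to 93 mm and grips with 3 to 60 N. Pads are 15 mm wide; open, the fingers measure 128 mm over their backs; the gripper's body (75 mm by 188 mm) begins 65 mm behind the grasp point.
Start: joints at [-4.847, 20.094, 94.641, -0, 65.266, -4.847], TCP at [0.55, 0, 0.233] pointing down, gripper open.
Joint ranges: [-157.81, 157.81], [-45, 120.19], [0.68, 151.7], [-89.99, 269.99], [4.06, 180], [-164.3, 164.3]. Speed limits (degrees/s): [127.2, 127.2, 159.86, 180, 180, 180].

## Interface

Orientations are given as [roll, pitch, yaw] about the fixed x, y, z axes, in that order (R = Rz(yaw) Ry(pitch) Rx(roll)).
In Python, from rig import * gives the robot as it stands.
- The arm moves only by the tool carry_out, never from a script. Its argument "plan" is a list of rows, each an object with "dp": the shift along the tool's x, y, z scaled (see below), a list of three; "twist": the turn about the tool's z scaled (see below). In form: [{"dp": [tx, ty, tz], "twist": twist}, ...]. A call has 1 to 5 rows; each row is the pose to reach, as a shift and turn from the pose commanded when the call began, along the tool's axes at that moment, turning the shorter way round; what a row does not reach only later rows make up. The controller multiplies each number of a shift by 0.1 m and each number of a turn by 180 degrees. A row lasts 1/8 s, in which the tool goes at most 62.5 mm and 10.7 degrees, less where a joint would pass 70% of its speed; a pose out of reach is approached as far as the arm can. A call with a number of a shift or a turn outside -1 to 1 is refused whole. A call with a gripper value outside its range is refused whole. "gripper" is the opening, from 0 (shut) to 1 (fully open), set as the call begins (left out, the last holds). The fingers move at their own pace and stop on an object; "grip_force" is the grip in N (left out, the last holds). Time passes only in rows, so rows that repeat a pose let the fingers close. It gives the time, the measured TCP pose, the force, the opening and the grip force at its end, in the units of the state.
- get_state(): the state, without advancing time (a new reading comes with each control period).
- capture(name): name is "scene" or "side" or "wrist"; returns a dict with "img" (480x640x3 uint8, red, green, blue), "fov_y" (degrees; the focal length in pixels is half the picture's height over the tangent of half this angle, whatever the lens; pixels are square), "cx", "cy" (the principal point, pixels), "xyz" and "rotation" of the camera in the world. Camera axes: x right, y down, z forward; pixel columns grow to the right and rows downward; lengths in m; the calibration is good to about 2 mm. A picture is of the moment at which its call begins. There is no depth.
- job_done(): hands the job in; it is judged then, once.
The state is a dict: "clock": time; "joint_positions": joint angles; "joint_velocities": joint speeds; "joint_torque": joint torques, N m; "position": TCP position; "tool_rot": TCP orientation; "ft_force": force on the tool from outside, world axes, zero at the start; "torque": the same for the moment, N m; "width": opening from 0.0 (shut) to 1.0 (fully open); "grasp_force": force on a finger pad.
Only numpy, scipy, OpenCV 4.12 (cv2) and the standard library are available. Lean on these libraries where they do the work, as an engineer would, in place of code of your own. Each camera call takes 0.05 s, during which the arm holds its last target. There are 200 camera calls.

## Task

The two lug wrench sockets stand at the back of the metal bay, behind the spray bottle and the tyre gauge. First move the bottle and the gauge out of the way onto the rubber mat, then seat the deep narrow socket fully down on the long peg and the short wide one fully down on the short peg, and only then put the bottle and the gauge back in the bay, each on the spot where it stood (the gauge dial up). Keep the bottle upright throughout and leave the wheel brush alone.

Things in the scene. Friction and masses are not known exactly. Their poses are not given: they have to be found in the camera images.
- bottle: Closed white spray bottle, 181 mm tall, about 0.3 kg, upright. Round body 60 mm across up to 105 mm height, 28 mm neck, flat-sided spray head from 145 to 181 mm height, 24 mm wide along y, from x = -39 to +27 mm; nozzle (12 mm long) and trigger on its -x side. Origin: centre of the underside; z up. Grip the head across y, 163 mm above the underside.
- gauge: Red plastic dial tyre gauge on its back, dial up, about 0.14 kg: round body 52 mm across, 34 mm tall; straight stem (12 mm thick) and brass chuck (18 mm) reach along -x to 83 mm from the body's centre, their axis 17 mm above the underside. Origin: centre of the round body's underside; z up. Grip the body across y.
- deep_socket: Deep, narrow lug wrench socket of stainless steel: 34 mm outer diameter, 72 mm tall, upright. Round blind bore of 25 mm diameter, open downwards, 58 mm deep. Origin: centre of the underside; z up. About 0.28 kg.
- short_socket: Short, wide lug wrench socket of stainless steel: 44 mm outer diameter, 40 mm tall, upright. Round blind bore of 30 mm diameter, open downwards, 26 mm deep. Origin: centre of the underside; z up. About 0.24 kg.
- long_peg: Long thin upright peg, fixed: diameter 11 mm, on a round grey base 60 mm across and 8 mm thick; it rises 48 mm above the base, tip chamfered. Origin: centre of the base's underside, which lies on a 3 mm plywood board; z up. A seated socket's underside rests on the base, 8 mm above the origin.
- short_peg: Short thick upright peg, fixed: diameter 15 mm, on a round grey base 60 mm across and 8 mm thick; it rises 20 mm above the base, tip chamfered. Origin: centre of the base's underside, on the same 3 mm board, about 120 mm from the long peg; z up. A seated socket's underside rests on the base, 8 mm above the origin.
- mat: Black rubber mat, fixed, flat on the shelf: the side area. 260 mm along its x, 170 mm along its y, 3 mm thick, empty at the start. Origin: centre of its underside.
- bay: Fixed galvanised bay: floor 210 mm (x) by 270 mm (y), 3 mm thick; back wall 45 mm high at +x, side walls 30 mm high, open at -x. Bottle and gauge in front (x about -35, y +-55 mm), sockets behind (x about 30, y +-50 mm), two loose wheel nuts 22 mm tall near the back wall (x about 83 mm). Origin: centre of the floor's underside; x to the back wall.
- brush: Blue plastic wheel brush, about 220 mm long, lying bristles down on the shelf just behind the bay, highest point 30 mm. Not part of the job. Origin: on the underside, 110 mm from the end of the handle; x along the brush from handle to head.
Not all that is in view belongs to the job. Leave any red or turquoise look-alike of the short_peg alone.

How it is judged (in metres and radians):
On the way, in this order (a step that is already met when the one before it is completed fails the run):
1. the bottle and the gauge both stand released on the rubber mat (x of bottle in the frame of mat between -0.125 and 0.125 m and y of bottle in the frame of mat between -0.08 and 0.08 m and z of each of bottle, gauge in the frame of mat below 0.009 m and angle between each of bottle, gauge's own z axis and vertical below 0.15 rad and linear speed of each of bottle, gauge below 0.02 m/s and contact force between the fingers and bottle below 0.3 N and x of gauge in the frame of mat between -0.125 and 0.125 m and y of gauge in the frame of mat between -0.08 and 0.08 m and contact force between the fingers and gauge below 0.3 N), for 0.2 s.
2. both sockets sit on their pegs while the bottle and the gauge are still on the mat (all of step 1 and horizontal distance between deep_socket and long_peg below 0.011 m and z of deep_socket in the frame of long_peg between 0.003 and 0.013 m and angle between each of deep_socket, short_socket's own z axis and vertical below 0.12 rad and linear speed of each of deep_socket, short_socket below 0.02 m/s and contact force between the fingers and deep_socket below 0.3 N and horizontal distance between short_socket and short_peg below 0.011 m and z of short_socket in the frame of short_peg between 0.003 and 0.013 m and contact force between the fingers and short_socket below 0.3 N), for 0.2 s.
At the end, for the whole second after the job is handed in: Deep socket on long peg, short socket on short peg: upright, within 11 mm of the axis, underside within 5 mm of the base. Bottle upright and gauge dial up, each within 15 mm of its start. All released and at rest; the brush within 30 mm of its start (horizontal distance between deep_socket and long_peg below 0.011 m and z of deep_socket in the frame of long_peg between 0.003 and 0.013 m and angle between each of deep_socket, short_socket, bottle, gauge's own z axis and vertical below 0.12 rad and linear speed of each of deep_socket, short_socket, bottle, gauge below 0.02 m/s and contact force between the fingers and deep_socket below 0.3 N and horizontal distance between short_socket and short_peg below 0.011 m and z of short_socket in the frame of short_peg between 0.003 and 0.013 m and contact force between the fingers and short_socket below 0.3 N and distance of each of bottle, gauge from where it was at the start of the episode below 0.015 m and contact force between the fingers and bottle below 0.3 N and contact force between the fingers and gauge below 0.3 N and distance of brush from where it was at the start of the episode below 0.03 m); the robot touches nothing.
It fails at once if the bottle is tipped more than about 30 degrees (angle between bottle's own z axis and vertical above 0.52 rad).
It fails at once if the wheel brush is moved by more than 30 mm (distance of brush from where it was at the start of the episode above 0.03 m).
It also fails if it takes over 131 s, if anything falls off the work surface, if the arm or the gripper's body presses on something with over 40 N, if the wrist force passes 120 N, or if a joint passes its speed limit or range.

## Working session

There is one attempt and no reset: what is moved stays moved. The work goes in short steps, Python scripts to look and compute and a tool call to move; the robot and the scene stay as the last step left them, time stands still between calls to the robot, and variables do not carry over. Pictures are saved under pics/ and viewed, at most 14 in all, crops included, and the job is handed in when it is done.

Besides the shell and the picture viewer there is one more tool, called after "Call:" by a JSON object that holds its "op" and its "data", one argument or row to a line. carry_out: Moves the arm, as the interface text tells. Its arguments: {"type":"object","properties":{"plan":{"type":"array"},"gripper":{"type":"number"},"grip_force":{"type":"number"}},"required":["plan"]}

```bash
mkdir -p pics; ls; cat > h.py <<'E'
from rig import *
import numpy as np, cv2, json
def snap(n,f):
    c=capture(n); cv2.imwrite('pics/'+f+'.png',c['img'][:,:,::-1]); 
    json.dump({k:(np.array(c[k]).tolist()) for k in c if k!='img'},open('pics/'+f+'.json','w'))
    return c
def w(f,u,v,z):
    c=json.load(open('pics/'+f+'.json')); fl=240/np.tan(np.radians(c['fov_y'])/2)
    R=np.array(c['rotation']); p=np.array(c['xyz'])
    if R.size==9: R=R.reshape(3,3)
    d=R@np.array([(u-c['cx'])/fl,(v-c['cy'])/fl,1]); return p+d*(z-p[2])/d[2]
def px(f,P):
    c=json.load(open('pics/'+f+'.json')); fl=240/np.tan(np.radians(c['fov_y'])/2)
    q=np.array(c['rotation']).reshape(3,3).T@(np.array(P)-np.array(c['xyz'])); return q[:2]/q[2]*fl+[c['cx'],c['cy']]
E
python3 - <<'E'
from h import *
for n in ['scene','side','wrist']:
    c=snap(n,n+'0'); print(open('pics/'+n+'0.json').read())
print(get_state())
E
```

```text
pics
{"fov_y": 49.938039290045744, "cx": 318.3617451139416, "cy": 237.00011781149556, "xyz": [0.9975192252999325, -0.5772384206771419, 1.0226258680234164], "rotation": [-145.0698943627573, 0.09808112965424413, 39.415504234081205]}
{"fov_y": 54.26588266188185, "cx": 307.16788089246245, "cy": 233.92809142043313, "xyz": [0.48496702768600997, -0.7145793808153256, 0.6432244331551702], "rotation": [-133.34901246462147, -0.8946768582009392, -5.924589806801043]}
{"fov_y": 70.7628563351244, "cx": 320.98586189651854, "cy": 241.93236994682502, "xyz": [0.5494913950241598, 0.07409416518014643, 0.38322770359908453], "rotation": [164.35512839303044, -0.0038753583806183313, -0.005829958127080798]}
{'clock': 0.15, 'joint_positions': array([-4.84878693e+00,  2.01175142e+01,  9.46655291e+01, -9.85515760e-04,
        6.52658107e+01, -4.84814605e+00]), 'joint_velocities': array([ 0.05901192, -0.09062032, -0.08149111,  0.06076452,  0.06739347,
        0.06032581]), 'joint_torque': array([ 9.91285888e-04, -4.97462654e+01, -2.85344088e+01,  6.99646957e-02,
        2.45898723e-02, -7.18797719e-05]), 'position': array([5.49768755e-01, 2.60465223e-05, 2.32242423e-01]), 'tool_rot': array([-1.79951245e+02, -3.23735030e-03,  8.99997705e+01]), 'ft_force': array([-0.2321631 ,  0.36157168,  0.13468348]), 'torque': array([-0.0404035 ,  0.00996796, -0.00250364]), 'grasp_force': 0.0, 'width': 1.0047125228164893}
```

```bash
sed -i "s/^import numpy/from scipy.spatial.transform import Rotation as Ro\nimport numpy/; s/R=np.array(c\['rotation'\]); p/R=Ro.from_euler('xyz',c['rotation'],degrees=True).as_matrix(); p/; /R.size==9/d; s/np.array(c\['rotation'\]).reshape(3,3).T/Ro.from_euler('xyz',c['rotation'],degrees=True).as_matrix().T/" h.py; cat h.py|tail -12
```

```text
import numpy as np, cv2, json
def snap(n,f):
    c=capture(n); cv2.imwrite('pics/'+f+'.png',c['img'][:,:,::-1]); 
    json.dump({k:(np.array(c[k]).tolist()) for k in c if k!='img'},open('pics/'+f+'.json','w'))
    return c
def w(f,u,v,z):
    c=json.load(open('pics/'+f+'.json')); fl=240/np.tan(np.radians(c['fov_y'])/2)
    R=Ro.from_euler('xyz',c['rotation'],degrees=True).as_matrix(); p=np.array(c['xyz'])
    d=R@np.array([(u-c['cx'])/fl,(v-c['cy'])/fl,1]); return p+d*(z-p[2])/d[2]
def px(f,P):
    c=json.load(open('pics/'+f+'.json')); fl=240/np.tan(np.radians(c['fov_y'])/2)
    q=Ro.from_euler('xyz',c['rotation'],degrees=True).as_matrix().T@(np.array(P)-np.array(c['xyz'])); return q[:2]/q[2]*fl+[c['cx'],c['cy']]
```

View pics/scene0.png

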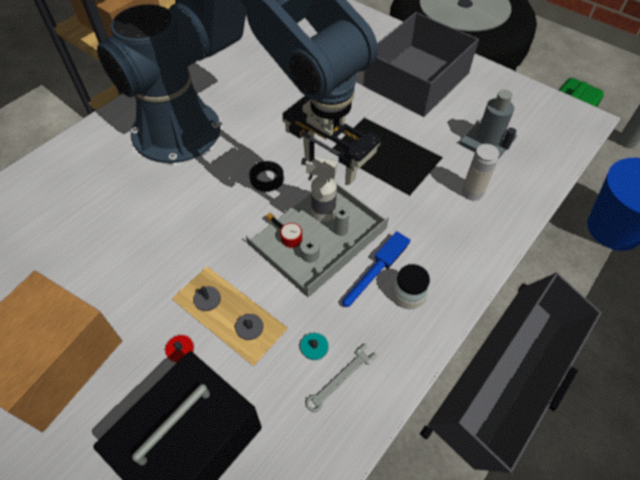

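View pics/side0.png

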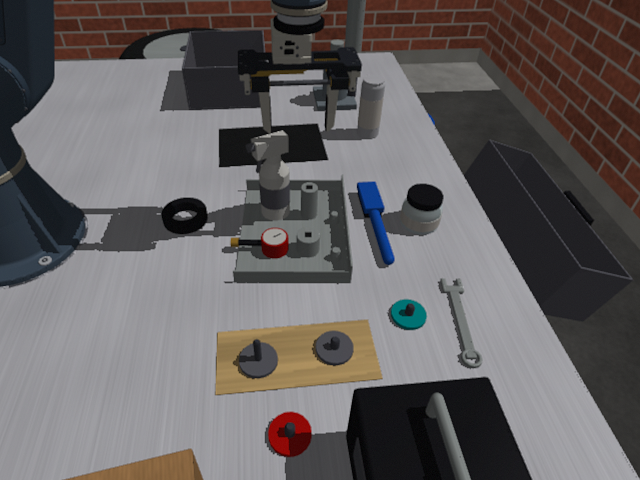

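View pics/wrist0.png

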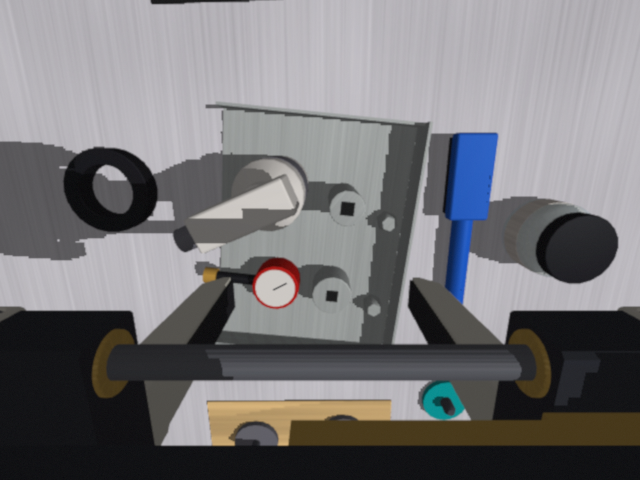

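```bash
python3 - <<'E'
from h import *
a=cv2.imread('pics/side0.png'); b=cv2.imread('pics/wrist0.png')
cv2.imwrite('pics/c1.png',cv2.resize(a[120:400,200:400],None,fx=2.1*1.0,fy=2.1,interpolation=3))
cv2.imwrite('pics/c2.png',cv2.resize(b[90:360,160:500],None,fx=2.2,fy=2.2,interpolation=3))
for n,f,u,v,z in [('deep','wrist0',348,209,.075),('deep','side0',309,187,.075),('short','wrist0',332,296,.043),('short','side0',308,236,.043),('gauge','wrist0',276,285,.037),('gauge','side0',275,238,.037),('gauge','scene0',291,232,.037),('chuck','wrist0',209,274,.02),('chuck','side0',234,242,.02),('lp','side0',258,360,.011),('lp','scene0',207,299,.011),('lp','wrist0',255,435,.011),('sp','side0',334,347,.011),('sp','scene0',249,326,.011),
('deep','scene0',341,214,.075),('short','scene0',310,245,.043),
('matTL','side0',219,126,.003),('matTR','side0',322,125,.003),('matBL','side0',219,164,.003),('matBR','side0',327,159,.003)]: print(n,f,w(f,u,v,z)[:2].round(4))
E
```

```text
deep wrist0 [0.5744 0.0193]
deep side0 [0.5735 0.0175]
short wrist0 [ 0.5616 -0.0826]
short side0 [ 0.5609 -0.0887]
gauge wrist0 [ 0.4999 -0.0722]
gauge side0 [ 0.4997 -0.0825]
gauge scene0 [ 0.5004 -0.0762]
chuck wrist0 [ 0.4211 -0.0658]
chuck side0 [ 0.4222 -0.069 ]
lp side0 [ 0.4601 -0.3219]
lp scene0 [ 0.4634 -0.3176]
lp wrist0 [ 0.4596 -0.3031]
sp side0 [ 0.5792 -0.3099]
sp scene0 [ 0.5803 -0.3057]
deep scene0 [0.5753 0.0164]
short scene0 [ 0.5612 -0.0792]
matTL side0 [0.3772 0.3889]
matTR side0 [0.6474 0.3732]
matBL side0 [0.3829 0.2156]
matBR side0 [0.6394 0.2156]
```

View pics/c1.png

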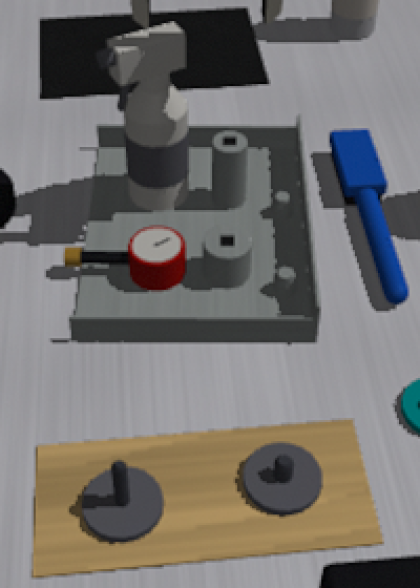

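View pics/c2.png

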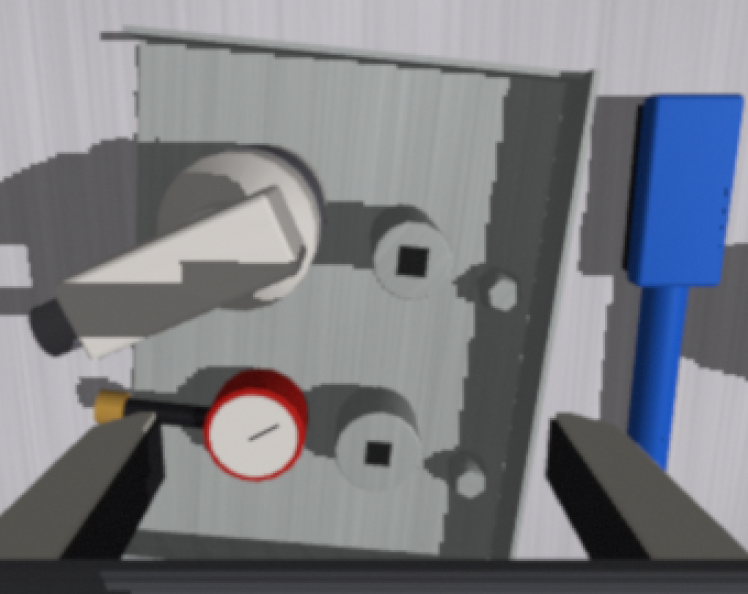

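```bash
python3 - <<'E'
from h import *
q=[w('wrist0',160+u/2.2,90+v/2.2,.184)[:2] for u,v in [(62,285),(268,188),(297,258),(95,358)]]
q=np.array(q); print(q.round(4)); c=(q[1]+q[2])/2; d=(q[0]+q[3])/2; e=(c-d)/np.linalg.norm(c-d)
print('len',np.linalg.norm(c-d),'wid',np.linalg.norm(q[1]-q[2]),'yaw',np.degrees(np.arctan2(e[1],e[0])),'origin',c-.027*e)
f=w('side0',200+157/2.1,120+209/2.1,.003); v=f[:2]-np.array([.485,-.7146]); print('bottle side',f, f[:2]+.03*v/np.linalg.norm(v))
for n,u,v in [('head L',110,42),('head R',186,25)]: print(n,w('side0',200+u/2.1,120+v/2.1,.184))
for n,f,u,v,z in [('short','side0',308.6,234.8,.043),('gauge','side0',275.2,235.7,.037),('deep','side0',200+229/2.1,120+141/2.1,.075),('lp tip','side0',200+120/2.1,120+465/2.1,.059),('sp tip','side0',200+284/2.1,120+460/2.1,.031),('lptip','scene0',204,291,.059)]:print(n,w(f,u,v,z)[:2].round(4))
E
```

```text
[[0.4697 0.0323]
 [0.5268 0.0584]
 [0.534  0.0397]
 [0.4767 0.0114]]
len 0.063343292516819 wid 0.020002134572929115 yaw 25.437325849257082 origin [0.50602425 0.03744426]
bottle side [0.50300386 0.0077555  0.003     ] [0.50375135 0.03774618]
head L [0.46915305 0.02328168 0.184     ]
head R [0.53640319 0.04585181 0.184     ]
short [ 0.5623 -0.0856]
gauge [ 0.5004 -0.0763]
deep [0.5735 0.017 ]
lp tip [ 0.4616 -0.3208]
sp tip [ 0.5802 -0.3088]
lptip [ 0.4698 -0.3207]
```

Call:
{"op": "carry_out", "data": {
  "plan": [
    {"dp": [0.375, -0.45, 0], "twist": 0.18},
    {"dp": [0.375, -0.45, 0], "twist": 0.18},
    {"dp": [0.375, -0.45, 0], "twist": 0.18},
    {"dp": [0.375, -0.45, 0], "twist": 0.18}
  ],
  "gripper": 0.7
}}

```text
clock: 0.65
position: [0.5049, 0.0376, 0.2325]
tool_rot: [-180.0, 0.0, 57.7]
ft_force: [0.2, 1.4, -0.4]
width: 0.706
grasp_force: 0.0
```

Call:
{"op": "carry_out", "data": {
  "plan": [
    {"dp": [0, 0, 0], "twist": 0.18},
    {"dp": [0, 0, 0], "twist": 0.18},
    {"dp": [0, 0, 0], "twist": 0.18},
    {"dp": [0, 0, 0], "twist": 0.18},
    {"dp": [0, 0, 0], "twist": 0.18}
  ]
}}

```text
clock: 1.27
position: [0.505, 0.0375, 0.2325]
tool_rot: [-180.0, 0.0, 25.5]
ft_force: [-0.2, 0.6, -0.5]
width: 0.698
grasp_force: 0.0
```

```bash
python3 - <<'E'
from h import *
snap('wrist','w1'); s=get_state(); print(s['position'],s['tool_rot'],s['clock'])
E
```

```text
[0.50497851 0.03748611 0.23256595] [-1.79997036e+02  8.16471715e-03  2.54788732e+01] 1.325
```

View pics/w1.png

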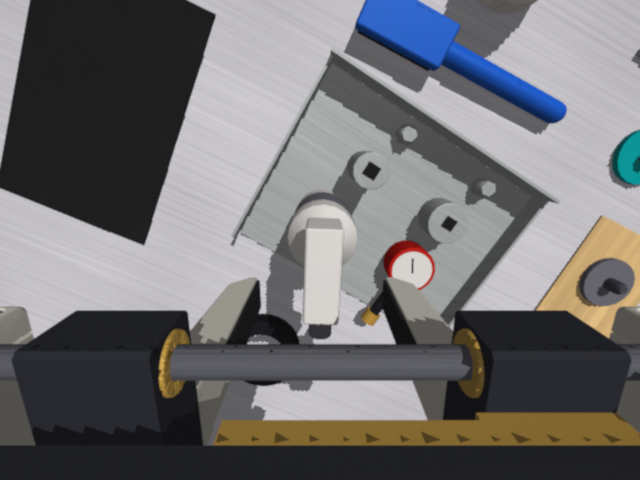

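Call:
{"op": "carry_out", "data": {
  "plan": [
    {"dp": [0, 0, 0.35], "twist": 0},
    {"dp": [0, 0, 0.65], "twist": 0},
    {"dp": [0, 0, 0.72], "twist": 0},
    {"dp": [0, 0, 0.72], "twist": 0}
  ]
}}

```text
clock: 1.82
position: [0.5052, 0.0375, 0.161]
tool_rot: [180.0, -0.0, 25.3]
ft_force: [-0.3, -0.2, 0.0]
width: 0.701
grasp_force: 0.0
```

Call:
{"op": "carry_out", "data": {
  "plan": [
    {"dp": [0, 0, 0], "twist": 0},
    {"dp": [0, 0, 0], "twist": 0},
    {"dp": [0, 0, 0], "twist": 0},
    {"dp": [0, 0, 0], "twist": 0},
    {"dp": [0, 0, 0], "twist": 0}
  ],
  "gripper": 0.15,
  "grip_force": 20
}}

```text
clock: 2.45
position: [0.5054, 0.0374, 0.161]
tool_rot: [180.0, -0.0, 25.2]
ft_force: [1.1, -0.9, 3.5]
width: 0.259
grasp_force: 37.8
```

Call:
{"op": "carry_out", "data": {
  "plan": [
    {"dp": [0, 0, 0], "twist": 0},
    {"dp": [0, 0, 0], "twist": 0},
    {"dp": [0, 0, 0], "twist": 0},
    {"dp": [0, 0, 0], "twist": 0}
  ]
}}

```text
clock: 2.95
position: [0.5054, 0.0374, 0.1611]
tool_rot: [180.0, -0.1, 25.2]
ft_force: [1.4, -2.1, 5.6]
width: 0.255
grasp_force: 39.5
```

```bash
python3 - <<'E'
from h import *
for n,f,u,v,z in [('deep','w1',371,171,.075),('short','w1',449,223,.043),('gauge','w1',413,266,.037),('chuck','w1',372,314,.02),('lp','w1',605,283,.011),('matBR','w1',145,244,.003),('matBL','w1',0,187,.003),('matTR','w1',215,15,.003)]:print(n,w(f,u,v,z)[:2].round(4))
E
```

```text
deep [0.5733 0.0197]
short [ 0.5615 -0.0824]
gauge [ 0.5035 -0.0748]
chuck [ 0.4265 -0.0679]
lp [ 0.5778 -0.3015]
matBR [0.3852 0.2079]
matBL [0.3791 0.3744]
matTR [0.6406 0.2172]
```

Call:
{"op": "carry_out", "data": {
  "plan": [
    {"dp": [0, 0, -0.1], "twist": 0},
    {"dp": [0, 0, -0.3], "twist": 0},
    {"dp": [0, 0, -0.55], "twist": 0},
    {"dp": [0, 0, -0.75], "twist": 0},
    {"dp": [0, 0, -0.8], "twist": 0}
  ]
}}

```text
clock: 3.58
position: [0.505, 0.0376, 0.2415]
tool_rot: [180.0, -0.1, 25.2]
ft_force: [0.3, 0.6, -4.4]
width: 0.257
grasp_force: 32.7
```

Call:
{"op": "carry_out", "data": {
  "plan": [
    {"dp": [0.05, -0.05, 0], "twist": 0},
    {"dp": [0.16, -0.17, 0], "twist": 0},
    {"dp": [0.33, -0.36, 0], "twist": 0},
    {"dp": [0.52, -0.57, 0], "twist": 0},
    {"dp": [0.72, -0.78, 0], "twist": 0}
  ]
}}

```text
clock: 4.2
position: [0.5369, 0.1407, 0.2397]
tool_rot: [-180.0, 0.1, 25.2]
ft_force: [1.1, -0.4, -3.6]
width: 0.258
grasp_force: 31.8
```

Call:
{"op": "carry_out", "data": {
  "plan": [
    {"dp": [0.19, -0.21, 0], "twist": 0},
    {"dp": [0.37, -0.4, 0], "twist": 0},
    {"dp": [0.55, -0.59, 0], "twist": 0},
    {"dp": [0.72, -0.78, 0], "twist": 0}
  ]
}}

```text
clock: 4.7
position: [0.5686, 0.242, 0.2394]
tool_rot: [-180.0, 0.1, 25.2]
ft_force: [-0.7, -0.9, -4.0]
width: 0.255
grasp_force: 31.8
```

Call:
{"op": "carry_out", "data": {
  "plan": [
    {"dp": [0.2, -0.22, 0], "twist": 0},
    {"dp": [0.4, -0.44, 0], "twist": 0},
    {"dp": [0.57, -0.62, 0], "twist": 0},
    {"dp": [0.68, -0.74, 0], "twist": 0},
    {"dp": [0.71, -0.77, 0], "twist": 0}
  ]
}}

```text
clock: 5.32
position: [0.5997, 0.3415, 0.2391]
tool_rot: [-180.0, 0.1, 25.3]
ft_force: [-0.9, 0.6, -3.9]
width: 0.254
grasp_force: 30.2
```

Call:
{"op": "carry_out", "data": {
  "plan": [
    {"dp": [0, 0, 0.1], "twist": 0},
    {"dp": [0, 0, 0.3], "twist": 0},
    {"dp": [0, 0, 0.5], "twist": 0},
    {"dp": [0, 0, 0.65], "twist": 0},
    {"dp": [0, 0, 0.72], "twist": 0}
  ]
}}

```text
clock: 5.95
position: [0.6, 0.3396, 0.1674]
tool_rot: [180.0, 0.1, 25.2]
ft_force: [0.3, -0.2, -3.6]
width: 0.255
grasp_force: 30.1
```

Call:
{"op": "carry_out", "data": {
  "plan": [
    {"dp": [0, 0, 0.03], "twist": 0},
    {"dp": [0, 0, 0.05], "twist": 0},
    {"dp": [0, 0, 0.07], "twist": 0},
    {"dp": [0, 0, 0.07], "twist": 0}
  ]
}}

```text
clock: 6.45
position: [0.6003, 0.3399, 0.1618]
tool_rot: [-180.0, -0.0, 25.2]
ft_force: [-0.3, 0.3, -3.7]
width: 0.259
grasp_force: 30.1
```

Call:
{"op": "carry_out", "data": {
  "plan": [
    {"dp": [0, 0, 0.01], "twist": 0},
    {"dp": [0, 0, 0.015], "twist": 0},
    {"dp": [0, 0, 0.015], "twist": 0}
  ]
}}

```text
clock: 6.82
position: [0.6007, 0.3401, 0.1615]
tool_rot: [-180.0, -0.1, 25.2]
ft_force: [-1.7, -0.6, 5.1]
width: 0.257
grasp_force: 29.8
```

Call:
{"op": "carry_out", "data": {
  "plan": [
    {"dp": [0, 0, 0], "twist": 0},
    {"dp": [0, 0, 0], "twist": 0},
    {"dp": [0, 0, 0], "twist": 0},
    {"dp": [0, 0, 0], "twist": 0}
  ],
  "gripper": 0.75
}}

```text
clock: 7.32
position: [0.6003, 0.3399, 0.16]
tool_rot: [-180.0, 0.0, 25.2]
ft_force: [-0.1, 0.1, -0.1]
width: 0.64
grasp_force: 0.0
```

Call:
{"op": "carry_out", "data": {
  "plan": [
    {"dp": [0, 0, -0.2], "twist": 0},
    {"dp": [0, 0, -0.5], "twist": 0},
    {"dp": [0, 0, -0.7], "twist": 0},
    {"dp": [0, 0, -0.7], "twist": 0}
  ]
}}

```text
clock: 7.82
position: [0.6011, 0.3403, 0.233]
tool_rot: [-180.0, -0.2, 25.2]
ft_force: [0.4, -0.5, 0.1]
width: 0.743
grasp_force: 0.0
```

```bash
python3 - <<'E'
from h import *
s=get_state(); p,y=s['position'],np.radians(s['tool_rot'][2]); print(p,s['tool_rot'])
d=np.array([.5005,-.0765])-p[:2]; print(d@[np.cos(y),np.sin(y)],d@[np.sin(y),-np.cos(y)])
E
```

```text
[0.60106712 0.34028542 0.23297163] [-179.99713248   -0.2416452    25.20328016]
-0.26847359337265 0.33428395563943336
```

Call:
{"op": "carry_out", "data": {
  "plan": [
    {"dp": [-0.15, 0.2, 0], "twist": 0},
    {"dp": [-0.4, 0.5, 0], "twist": 0},
    {"dp": [-0.67, 0.835, 0], "twist": 0}
  ]
}}

```text
clock: 8.2
position: [0.5745, 0.2348, 0.2294]
tool_rot: [-180.0, 0.1, 25.2]
ft_force: [0.9, 0.5, -0.0]
width: 0.748
grasp_force: 0.0
```

Call:
{"op": "carry_out", "data": {
  "plan": [
    {"dp": [-0.33, 0.42, 0], "twist": 0},
    {"dp": [-0.67, 0.835, 0], "twist": 0}
  ]
}}

```text
clock: 8.45
position: [0.5493, 0.1302, 0.2296]
tool_rot: [-180.0, 0.0, 25.2]
ft_force: [0.8, -0.5, 0.2]
width: 0.752
grasp_force: 0.0
```

Call:
{"op": "carry_out", "data": {
  "plan": [
    {"dp": [-0.33, 0.42, 0], "twist": 0},
    {"dp": [-0.67, 0.835, 0], "twist": 0}
  ]
}}

```text
clock: 8.7
position: [0.5243, 0.0261, 0.2298]
tool_rot: [-180.0, 0.0, 25.2]
ft_force: [0.7, 0.0, -0.7]
width: 0.746
grasp_force: 0.0
```

Call:
{"op": "carry_out", "data": {
  "plan": [
    {"dp": [-0.3, 0.36, 0], "twist": 0.05},
    {"dp": [-0.5, 0.65, 0], "twist": 0.1},
    {"dp": [-0.67, 0.835, 0], "twist": 0.15},
    {"dp": [-0.67, 0.835, 0], "twist": 0.178},
    {"dp": [-0.67, 0.835, 0], "twist": 0.178}
  ]
}}

```text
clock: 9.32
position: [0.4998, -0.0766, 0.2298]
tool_rot: [-180.0, 0.0, -6.8]
ft_force: [0.5, 0.1, -0.1]
width: 0.75
grasp_force: 0.0
```

```bash
python3 - <<'E'
from h import *
snap('wrist','w2'); s=get_state(); print(s['position'],s['tool_rot'])
a=cv2.imread('pics/w2.png'); cv2.imwrite('pics/w2c.png',cv2.resize(a[60:360,160:560],None,fx=2,fy=2,interpolation=3))
E
```

```text
[ 0.49986219 -0.07633254  0.2298506 ] [-1.79993375e+02  2.95311951e-02 -6.72796018e+00]
```

View pics/w2c.png

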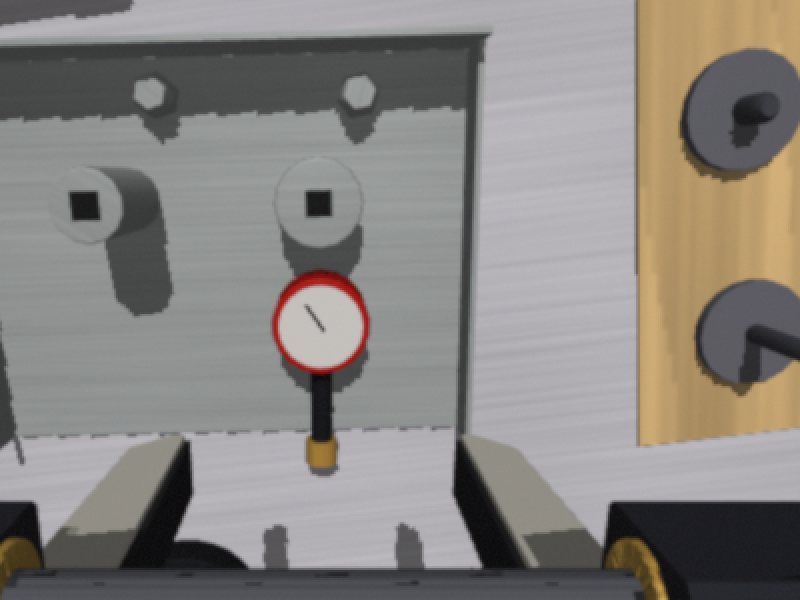

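```bash
python3 - <<'E'
from h import *
for n,u,v,z in [('gauge',321,328,.037),('chuck',321,462,.02),('short',318.5,202.5,.043),('deep',85,206,.075),('sp',742,110,.019),('lp',757,331,.019)]: print(n,w('w2',160+u/2,60+v/2,z)[:2].round(4))
E
```

```text
gauge [ 0.4976 -0.0766]
chuck [ 0.4152 -0.0666]
short [ 0.5611 -0.083 ]
deep [0.5731 0.0191]
sp [ 0.5798 -0.2997]
lp [ 0.4635 -0.3132]
```

Call:
{"op": "carry_out", "data": {
  "plan": [
    {"dp": [0, 0, 0.2], "twist": 0},
    {"dp": [0, 0, 0.55], "twist": 0},
    {"dp": [0, 0, 0.9], "twist": 0}
  ]
}}

```text
clock: 9.75
position: [0.5001, -0.076, 0.1392]
tool_rot: [180.0, -0.0, -6.7]
ft_force: [-0.2, 0.7, 0.2]
width: 0.751
grasp_force: 0.0
```

Call:
{"op": "carry_out", "data": {
  "plan": [
    {"dp": [0, 0, 0.3], "twist": 0},
    {"dp": [0, 0, 0.55], "twist": 0},
    {"dp": [0, 0, 0.75], "twist": 0},
    {"dp": [0, 0, 0.9], "twist": 0}
  ]
}}

```text
clock: 10.25
position: [0.4998, -0.0761, 0.0492]
tool_rot: [-180.0, 0.0, -6.7]
ft_force: [-0.5, -0.3, 0.4]
width: 0.75
grasp_force: 0.0
```

Call:
{"op": "carry_out", "data": {
  "plan": [
    {"dp": [0, 0, 0.1], "twist": 0},
    {"dp": [0, 0, 0.2], "twist": 0},
    {"dp": [0, 0, 0.26], "twist": 0},
    {"dp": [0, 0, 0.26], "twist": 0}
  ]
}}

```text
clock: 10.75
position: [0.5, -0.0764, 0.0239]
tool_rot: [-180.0, 0.0, -6.8]
ft_force: [-0.4, -0.6, -0.7]
width: 0.751
grasp_force: 0.0
```

Call:
{"op": "carry_out", "data": {
  "plan": [
    {"dp": [0, 0, 0], "twist": 0},
    {"dp": [0, 0, 0], "twist": 0},
    {"dp": [0, 0, 0], "twist": 0},
    {"dp": [0, 0, 0], "twist": 0},
    {"dp": [0, 0, 0], "twist": 0}
  ],
  "gripper": 0.4,
  "grip_force": 12
}}

```text
clock: 11.38
position: [0.5002, -0.0765, 0.0244]
tool_rot: [180.0, -0.0, -6.8]
ft_force: [-0.9, 0.1, 5.7]
width: 0.556
grasp_force: 12.0
```

Call:
{"op": "carry_out", "data": {
  "plan": [
    {"dp": [0, 0, 0], "twist": 0},
    {"dp": [0, 0, 0], "twist": 0},
    {"dp": [0, 0, 0], "twist": 0}
  ]
}}

```text
clock: 11.75
position: [0.5002, -0.0765, 0.0244]
tool_rot: [180.0, -0.0, -6.8]
ft_force: [-1.3, 1.8, 5.0]
width: 0.554
grasp_force: 12.0
```

Call:
{"op": "carry_out", "data": {
  "plan": [
    {"dp": [0, 0, -0.1], "twist": 0},
    {"dp": [0, 0, -0.35], "twist": 0},
    {"dp": [0, 0, -0.65], "twist": 0},
    {"dp": [0, 0, -0.9], "twist": 0},
    {"dp": [0, 0, -1.0], "twist": 0}
  ]
}}

```text
clock: 12.38
position: [0.5004, -0.0765, 0.1256]
tool_rot: [180.0, -0.1, -6.8]
ft_force: [0.5, -0.3, -1.5]
width: 0.556
grasp_force: 12.0
```

Call:
{"op": "carry_out", "data": {
  "plan": [
    {"dp": [-0.02, -0.07, 0], "twist": 0},
    {"dp": [-0.06, -0.22, 0], "twist": 0},
    {"dp": [-0.1, -0.42, 0], "twist": 0},
    {"dp": [-0.15, -0.62, 0], "twist": 0},
    {"dp": [-0.2, -0.825, 0], "twist": 0}
  ]
}}

```text
clock: 13.0
position: [0.4891, 0.0095, 0.1232]
tool_rot: [-180.0, 0.1, -6.8]
ft_force: [-0.6, 0.0, -1.3]
width: 0.559
grasp_force: 12.0
```

Call:
{"op": "carry_out", "data": {
  "plan": [
    {"dp": [-0.06, -0.25, 0], "twist": 0},
    {"dp": [-0.13, -0.53, 0], "twist": 0},
    {"dp": [-0.2, -0.825, 0], "twist": 0}
  ]
}}

```text
clock: 13.38
position: [0.4789, 0.0938, 0.1232]
tool_rot: [180.0, 0.1, -6.8]
ft_force: [0.4, -0.4, -2.0]
width: 0.558
grasp_force: 12.0
```

Call:
{"op": "carry_out", "data": {
  "plan": [
    {"dp": [-0.06, -0.25, 0], "twist": 0},
    {"dp": [-0.13, -0.53, 0], "twist": 0},
    {"dp": [-0.2, -0.825, 0], "twist": 0}
  ]
}}

```text
clock: 13.75
position: [0.4687, 0.178, 0.1232]
tool_rot: [180.0, 0.1, -6.8]
ft_force: [-0.1, -0.4, -1.2]
width: 0.557
grasp_force: 12.0
```

Call:
{"op": "carry_out", "data": {
  "plan": [
    {"dp": [-0.06, -0.25, 0], "twist": 0},
    {"dp": [-0.11, -0.48, 0], "twist": 0},
    {"dp": [-0.16, -0.67, 0], "twist": 0},
    {"dp": [-0.19, -0.79, 0], "twist": 0},
    {"dp": [-0.2, -0.825, 0], "twist": 0}
  ]
}}

```text
clock: 14.38
position: [0.4596, 0.2613, 0.1239]
tool_rot: [180.0, 0.0, -6.8]
ft_force: [0.6, 0.1, -0.8]
width: 0.56
grasp_force: 12.0
```

Call:
{"op": "carry_out", "data": {
  "plan": [
    {"dp": [0, 0, 0.15], "twist": 0},
    {"dp": [0, 0, 0.45], "twist": 0},
    {"dp": [0, 0, 0.75], "twist": 0},
    {"dp": [0, 0, 0.9], "twist": 0},
    {"dp": [0, 0, 0.95], "twist": 0}
  ]
}}

```text
clock: 15.0
position: [0.4597, 0.2603, 0.0283]
tool_rot: [180.0, 0.1, -6.9]
ft_force: [0.3, 0.6, -1.6]
width: 0.561
grasp_force: 12.0
```

Call:
{"op": "carry_out", "data": {
  "plan": [
    {"dp": [0, 0, 0.02], "twist": 0},
    {"dp": [0, 0, 0.04], "twist": 0},
    {"dp": [0, 0, 0.045], "twist": 0},
    {"dp": [0, 0, 0.045], "twist": 0}
  ]
}}

```text
clock: 15.5
position: [0.46, 0.2608, 0.0249]
tool_rot: [-180.0, -0.0, -6.8]
ft_force: [-0.6, -0.6, -0.9]
width: 0.56
grasp_force: 12.0
```

Call:
{"op": "carry_out", "data": {
  "plan": [
    {"dp": [0, 0, 0.008], "twist": 0},
    {"dp": [0, 0, 0.012], "twist": 0},
    {"dp": [0, 0, 0.012], "twist": 0}
  ]
}}

```text
clock: 15.88
position: [0.4601, 0.2608, 0.0244]
tool_rot: [-180.0, -0.0, -6.8]
ft_force: [-2.4, -1.3, 11.1]
width: 0.556
grasp_force: 12.0
```

Call:
{"op": "carry_out", "data": {
  "plan": [
    {"dp": [0, 0, 0], "twist": 0},
    {"dp": [0, 0, 0], "twist": 0},
    {"dp": [0, 0, 0], "twist": 0}
  ],
  "gripper": 0.75
}}

```text
clock: 16.25
position: [0.4599, 0.2608, 0.0234]
tool_rot: [180.0, 0.0, -6.8]
ft_force: [0.4, -0.4, -0.6]
width: 0.747
grasp_force: 0.0
```

Call:
{"op": "carry_out", "data": {
  "plan": [
    {"dp": [0, 0, -0.2], "twist": 0},
    {"dp": [0, 0, -0.5], "twist": 0},
    {"dp": [0, 0, -0.8], "twist": 0},
    {"dp": [0, 0, -1.0], "twist": 0}
  ]
}}

```text
clock: 16.75
position: [0.4601, 0.2609, 0.1247]
tool_rot: [-180.0, -0.1, -6.8]
ft_force: [-0.4, -0.4, 0.0]
width: 0.753
grasp_force: 0.0
```

```bash
python3 - <<'E'
from h import *
snap('side','s2'); s=get_state(); p,y=s['position'],np.radians(s['tool_rot'][2]); print(p,s['tool_rot'])
for t in [(.5735,.0182),(.5615,-.0825)]:
  d=np.array(t)-p[:2]; print(d@[np.cos(y),np.sin(y)],d@[np.sin(y),-np.cos(y)])
E
```

```text
[0.46105654 0.26132131 0.12669107] [-179.883197     -0.19194212   -6.83472268]
0.14057721369521387 0.22801216764607565
0.14064636570200587 0.3294246186469264
```

View pics/s2.png

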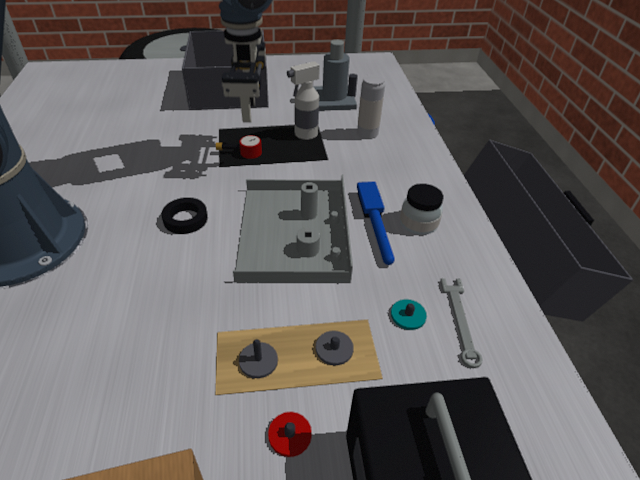

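Call:
{"op": "carry_out", "data": {
  "plan": [
    {"dp": [0, 0.2, 0], "twist": 0},
    {"dp": [0, 0.5, 0], "twist": 0},
    {"dp": [0, 0.8, 0], "twist": 0}
  ]
}}

```text
clock: 17.18
position: [0.4492, 0.1794, 0.1222]
tool_rot: [179.9, 0.1, -6.8]
ft_force: [0.5, -0.2, -0.1]
width: 0.75
grasp_force: 0.0
```

Call:
{"op": "carry_out", "data": {
  "plan": [
    {"dp": [0.2, 0.4, 0], "twist": 0},
    {"dp": [0.4, 0.8, 0], "twist": 0}
  ]
}}

```text
clock: 17.42
position: [0.4798, 0.095, 0.1223]
tool_rot: [180.0, 0.1, -6.8]
ft_force: [-0.1, -0.4, 0.6]
width: 0.754
grasp_force: 0.0
```

Call:
{"op": "carry_out", "data": {
  "plan": [
    {"dp": [0.25, 0.42, 0], "twist": 0},
    {"dp": [0.5, 0.85, 0], "twist": 0}
  ]
}}

```text
clock: 17.68
position: [0.5193, 0.0044, 0.1222]
tool_rot: [180.0, 0.1, -6.9]
ft_force: [1.5, 0.2, -0.8]
width: 0.749
grasp_force: 0.0
```

Call:
{"op": "carry_out", "data": {
  "plan": [
    {"dp": [0.25, 0.4, 0], "twist": 0},
    {"dp": [0.45, 0.7, 0], "twist": 0},
    {"dp": [0.51, 0.84, 0], "twist": 0},
    {"dp": [0.51, 0.84, 0], "twist": 0}
  ]
}}

```text
clock: 18.18
position: [0.5598, -0.0832, 0.1225]
tool_rot: [-180.0, 0.1, -6.9]
ft_force: [-0.8, 1.2, 0.4]
width: 0.751
grasp_force: 0.0
```

```bash
python3 - <<'E'
from h import *
snap('wrist','w3'); s=get_state(); print(s['position'],s['tool_rot'])
E
```

```text
[ 0.55975752 -0.08236694  0.12275943] [-1.79984016e+02  8.60167201e-02 -6.86127785e+00]
```

View pics/w3.png

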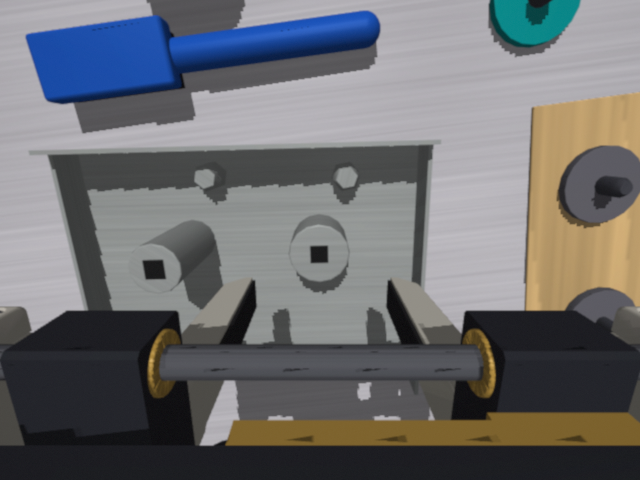

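```bash
python3 - <<'E'
from h import *
for n,u,v,z in [('short',319,253,.043),('deep',154.5,268.5,.075),('sp',600,184,.019)]: print(n,w('w3',u,v,z)[:2].round(4))
E
```

```text
short [ 0.5618 -0.0828]
deep [0.5741 0.0189]
sp [ 0.5826 -0.2964]
```

Call:
{"op": "carry_out", "data": {
  "plan": [
    {"dp": [0.01, 0, 0.2], "twist": 0},
    {"dp": [0.01, 0, 0.5], "twist": 0},
    {"dp": [0.01, 0, 0.8], "twist": 0},
    {"dp": [0.01, 0, 0.97], "twist": 0},
    {"dp": [0.01, 0, 0.97], "twist": 0}
  ]
}}

```text
clock: 18.85
position: [0.561, -0.082, 0.0257]
tool_rot: [-180.0, 0.1, -6.8]
ft_force: [0.1, -0.2, 0.7]
width: 0.748
grasp_force: 0.0
```

Call:
{"op": "carry_out", "data": {
  "plan": [
    {"dp": [0, 0, 0], "twist": 0},
    {"dp": [0, 0, 0], "twist": 0},
    {"dp": [0, 0, 0], "twist": 0},
    {"dp": [0, 0, 0], "twist": 0},
    {"dp": [0, 0, 0], "twist": 0}
  ],
  "gripper": 0.3,
  "grip_force": 30
}}

```text
clock: 19.48
position: [0.562, -0.0828, 0.0271]
tool_rot: [-180.0, -0.0, -6.8]
ft_force: [-1.0, 1.2, 5.9]
width: 0.474
grasp_force: 30.0
```

Call:
{"op": "carry_out", "data": {
  "plan": [
    {"dp": [0, 0, 0], "twist": 0},
    {"dp": [0, 0, 0], "twist": 0},
    {"dp": [0, 0, 0], "twist": 0}
  ]
}}

```text
clock: 19.85
position: [0.562, -0.0828, 0.0271]
tool_rot: [-180.0, -0.0, -6.8]
ft_force: [-1.7, 0.7, 6.4]
width: 0.474
grasp_force: 30.0
```

Call:
{"op": "carry_out", "data": {
  "plan": [
    {"dp": [0, 0, -0.1], "twist": 0},
    {"dp": [0, 0, -0.3], "twist": 0},
    {"dp": [0, 0, -0.6], "twist": 0},
    {"dp": [0, 0, -0.8], "twist": 0},
    {"dp": [0, 0, -0.8], "twist": 0}
  ]
}}

```text
clock: 20.48
position: [0.5623, -0.083, 0.1078]
tool_rot: [180.0, -0.1, -6.8]
ft_force: [0.5, -0.6, -2.3]
width: 0.472
grasp_force: 30.0
```

Call:
{"op": "carry_out", "data": {
  "plan": [
    {"dp": [0.02, 0.1, 0], "twist": 0},
    {"dp": [0.06, 0.28, 0], "twist": 0},
    {"dp": [0.1, 0.5, 0], "twist": 0},
    {"dp": [0.15, 0.73, 0], "twist": 0}
  ]
}}

```text
clock: 20.98
position: [0.5678, -0.1591, 0.1061]
tool_rot: [-180.0, 0.0, -6.9]
ft_force: [0.1, 0.2, -1.7]
width: 0.468
grasp_force: 30.0
```

Call:
{"op": "carry_out", "data": {
  "plan": [
    {"dp": [0.05, 0.24, 0], "twist": 0},
    {"dp": [0.1, 0.49, 0], "twist": 0},
    {"dp": [0.15, 0.73, 0], "twist": 0}
  ]
}}

```text
clock: 21.35
position: [0.5741, -0.2334, 0.1064]
tool_rot: [180.0, -0.0, -6.9]
ft_force: [0.8, -0.6, -2.3]
width: 0.473
grasp_force: 30.0
```

Call:
{"op": "carry_out", "data": {
  "plan": [
    {"dp": [0.05, 0.24, 0], "twist": 0},
    {"dp": [0.09, 0.45, 0], "twist": 0},
    {"dp": [0.12, 0.64, 0], "twist": 0},
    {"dp": [0.14, 0.74, 0], "twist": 0},
    {"dp": [0.14, 0.74, 0], "twist": 0}
  ]
}}

```text
clock: 21.98
position: [0.5791, -0.3069, 0.1063]
tool_rot: [-180.0, 0.0, -6.9]
ft_force: [0.6, 1.4, -2.4]
width: 0.471
grasp_force: 30.0
```

```bash
python3 - <<'E'
from h import *
snap('wrist','w4'); snap('side','s4'); s=get_state(); print(s['position'],s['tool_rot'],s['width'])
a=cv2.imread('pics/w4.png'); b=cv2.imread('pics/s4.png')[220:420,180:450]
cv2.imwrite('pics/m4.png',np.hstack([cv2.resize(a,(400,300)),cv2.resize(b,(400,300),interpolation=3)]))
E
```

```text
[ 0.57917069 -0.30590748  0.10629971] [-1.79977965e+02  2.25360037e-02 -6.82107437e+00] 0.4718613553134769
```

View pics/m4.png

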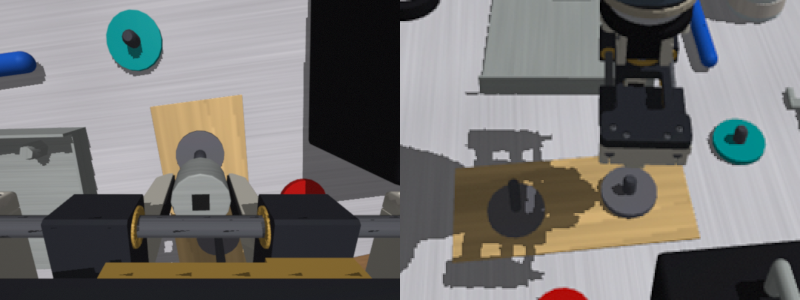

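```bash
python3 - <<'E'
from h import *
print('w2 sp',w('w2',160+742/2,60+110/2,.011),'lp',w('w2',160+757/2,60+331/2,.011),'w3 sp',w('w3',600,184,.011))
print('w4 pred', [px('w4',(.58+a,-.307+b,.011)).round(1) for a,b in [(0,0),(0.03,0),(0,.03),(0,-.03)]])
print('box',[w('side0',350,390,z)[:2].round(3) for z in (0,.05,.1,.15,.2)], w('side0',490,380,.1))
a=cv2.imread('pics/w4.png'); cv2.imwrite('pics/c4.png',cv2.resize(a[180:440,220:420],None,fx=2.2,fy=2.2,interpolation=3))
E
```

```text
w2 sp [ 0.57996441 -0.30437295  0.011     ] lp [ 0.46110141 -0.31821914  0.011     ] w3 sp [ 0.58096861 -0.30277575  0.011     ]
w4 pred [array([320. , 248.3]), array([315.1, 209.6]), array([281. , 252.8]), array([359.2, 243.7])]
box [array([ 0.594, -0.378]), array([ 0.585, -0.404]), array([ 0.577, -0.431]), array([ 0.568, -0.457]), array([ 0.56 , -0.483])] [ 0.757704   -0.43394423  0.1       ]
```

View pics/c4.png

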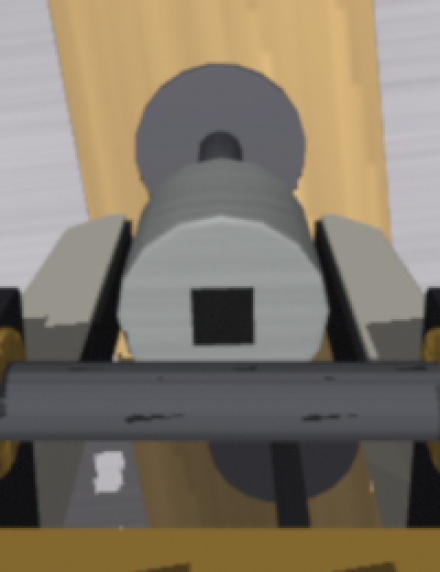

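Call:
{"op": "carry_out", "data": {
  "plan": [
    {"dp": [0.015, 0.01, 0.1], "twist": 0},
    {"dp": [0.015, 0.01, 0.25], "twist": 0},
    {"dp": [0.015, 0.01, 0.38], "twist": 0},
    {"dp": [0.015, 0.01, 0.45], "twist": 0},
    {"dp": [0.015, 0.01, 0.52], "twist": 0}
  ]
}}

```text
clock: 22.7
position: [0.5806, -0.3076, 0.0539]
tool_rot: [-180.0, 0.0, -6.8]
ft_force: [-0.4, -0.8, -2.1]
width: 0.471
grasp_force: 30.0
```

Call:
{"op": "carry_out", "data": {
  "plan": [
    {"dp": [0, 0, 0.05], "twist": 0},
    {"dp": [0, 0, 0.1], "twist": 0},
    {"dp": [0, 0, 0.14], "twist": 0},
    {"dp": [0, 0, 0.17], "twist": 0},
    {"dp": [0, 0, 0.17], "twist": 0}
  ]
}}

```text
clock: 23.32
position: [0.5805, -0.3076, 0.0373]
tool_rot: [-180.0, 0.0, -6.8]
ft_force: [-0.4, 0.3, -2.4]
width: 0.471
grasp_force: 30.0
```

Call:
{"op": "carry_out", "data": {
  "plan": [
    {"dp": [0, 0, 0.01], "twist": 0},
    {"dp": [0, 0, 0.02], "twist": 0},
    {"dp": [0, 0, 0.025], "twist": 0},
    {"dp": [0, 0, 0.025], "twist": 0}
  ]
}}

```text
clock: 23.82
position: [0.5806, -0.3077, 0.0351]
tool_rot: [180.0, -0.0, -6.8]
ft_force: [-0.3, 1.5, 0.9]
width: 0.467
grasp_force: 30.0
```

Call:
{"op": "carry_out", "data": {
  "plan": [
    {"dp": [0, 0, 0], "twist": 0},
    {"dp": [0, 0, 0], "twist": 0},
    {"dp": [0, 0, 0], "twist": 0},
    {"dp": [0, 0, 0], "twist": 0}
  ],
  "gripper": 0.7
}}

```text
clock: 24.32
position: [0.5806, -0.3077, 0.0349]
tool_rot: [180.0, -0.0, -6.8]
ft_force: [-0.3, 0.2, -0.2]
width: 0.703
grasp_force: 0.0
```

Call:
{"op": "carry_out", "data": {
  "plan": [
    {"dp": [0, 0, -0.2], "twist": 0},
    {"dp": [0, 0, -0.5], "twist": 0},
    {"dp": [0, 0, -0.85], "twist": 0},
    {"dp": [0, 0, -1.0], "twist": 0}
  ]
}}

```text
clock: 24.82
position: [0.5814, -0.3082, 0.1382]
tool_rot: [179.9, -0.2, -6.8]
ft_force: [-1.1, 0.1, -0.1]
width: 0.706
grasp_force: 0.0
```

Call:
{"op": "carry_out", "data": {
  "plan": [
    {"dp": [-0.03, -0.2, 0], "twist": 0},
    {"dp": [-0.07, -0.5, 0], "twist": 0},
    {"dp": [-0.11, -0.81, 0], "twist": 0}
  ]
}}

```text
clock: 25.2
position: [0.5783, -0.2236, 0.1334]
tool_rot: [-179.9, 0.1, -6.8]
ft_force: [-0.1, 0.4, 0.7]
width: 0.699
grasp_force: 0.0
```

Call:
{"op": "carry_out", "data": {
  "plan": [
    {"dp": [-0.05, -0.4, 0], "twist": 0},
    {"dp": [-0.11, -0.81, 0], "twist": 0}
  ]
}}

```text
clock: 25.45
position: [0.5769, -0.1416, 0.1334]
tool_rot: [-180.0, 0.1, -6.8]
ft_force: [0.4, -0.6, -0.3]
width: 0.7
grasp_force: 0.0
```

Call:
{"op": "carry_out", "data": {
  "plan": [
    {"dp": [-0.05, -0.4, 0], "twist": 0},
    {"dp": [-0.11, -0.81, 0], "twist": 0}
  ]
}}

```text
clock: 25.7
position: [0.5754, -0.0599, 0.1335]
tool_rot: [-180.0, 0.1, -6.8]
ft_force: [1.7, -0.2, 0.1]
width: 0.7
grasp_force: 0.0
```

Call:
{"op": "carry_out", "data": {
  "plan": [
    {"dp": [-0.05, -0.35, 0], "twist": 0},
    {"dp": [-0.09, -0.65, 0], "twist": 0},
    {"dp": [-0.12, -0.8, 0], "twist": 0},
    {"dp": [-0.12, -0.8, 0], "twist": 0},
    {"dp": [-0.12, -0.8, 0], "twist": 0}
  ]
}}

```text
clock: 26.32
position: [0.5742, 0.0177, 0.1346]
tool_rot: [180.0, 0.0, -6.9]
ft_force: [-0.9, -0.3, -0.5]
width: 0.7
grasp_force: 0.0
```

```bash
python3 - <<'E'
from h import *
snap('wrist','w5'); snap('side','s5'); s=get_state(); print(s['position'],s['tool_rot'],s['clock'])
a=cv2.imread('pics/w5.png'); b=cv2.imread('pics/s5.png')[220:420,180:450]
cv2.imwrite('pics/m5.png',np.hstack([cv2.resize(a,(400,300)),cv2.resize(b,(400,300),interpolation=3)]))
E
```

```text
[0.574361   0.01751509 0.13482334] [ 1.79994009e+02  4.75620684e-03 -6.90226111e+00] 26.425
```

View pics/m5.png

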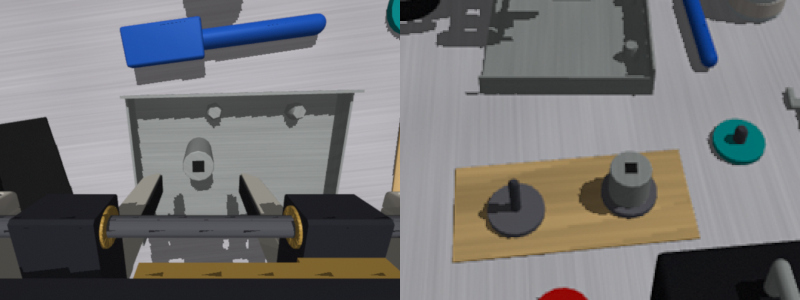

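Call:
{"op": "carry_out", "data": {
  "plan": [
    {"dp": [0, -0.01, 0.15], "twist": 0},
    {"dp": [0, -0.01, 0.45], "twist": 0},
    {"dp": [0, -0.01, 0.75], "twist": 0},
    {"dp": [0, -0.01, 0.94], "twist": 0},
    {"dp": [0, -0.01, 0.94], "twist": 0}
  ]
}}

```text
clock: 27.05
position: [0.5737, 0.0193, 0.0395]
tool_rot: [180.0, 0.1, -6.9]
ft_force: [0.3, -0.7, 0.4]
width: 0.701
grasp_force: 0.0
```

Call:
{"op": "carry_out", "data": {
  "plan": [
    {"dp": [0, 0, 0], "twist": 0},
    {"dp": [0, 0, 0], "twist": 0},
    {"dp": [0, 0, 0], "twist": 0},
    {"dp": [0, 0, 0], "twist": 0},
    {"dp": [0, 0, 0], "twist": 0}
  ],
  "gripper": 0.2
}}

```text
clock: 27.68
position: [0.5747, 0.0195, 0.0413]
tool_rot: [-180.0, -0.0, -6.8]
ft_force: [-0.2, 2.1, 3.7]
width: 0.356
grasp_force: 30.0
```

Call:
{"op": "carry_out", "data": {
  "plan": [
    {"dp": [0, 0, 0], "twist": 0},
    {"dp": [0, 0, 0], "twist": 0},
    {"dp": [0, 0, 0], "twist": 0}
  ]
}}

```text
clock: 28.05
position: [0.5748, 0.0195, 0.0413]
tool_rot: [-180.0, -0.0, -6.8]
ft_force: [-0.2, 1.4, 5.8]
width: 0.356
grasp_force: 30.0
```

```bash
python3 - <<'E'
from h import *
s=get_state(); p,y=s['position'],np.radians(s['tool_rot'][2]); print(p)
print('deep',w('w5',317,265.5,.075))
d=np.array((.462,-.319))-p[:2]; print(d@[np.cos(y),np.sin(y)],d@[np.sin(y),-np.cos(y)])
E
```

```text
[0.57477981 0.01949046 0.04130564]
deep [0.57406163 0.01953866 0.075     ]
-0.07166370964402467 0.34951307668152337
```

Call:
{"op": "carry_out", "data": {
  "plan": [
    {"dp": [0, 0, -0.1], "twist": 0},
    {"dp": [0, 0, -0.3], "twist": 0},
    {"dp": [0, 0, -0.6], "twist": 0},
    {"dp": [0, 0, -0.85], "twist": 0},
    {"dp": [0, 0, -0.9], "twist": 0}
  ]
}}

```text
clock: 28.68
position: [0.575, 0.0193, 0.1324]
tool_rot: [-180.0, -0.1, -6.8]
ft_force: [-0.5, 0.1, -1.9]
width: 0.358
grasp_force: 30.0
```

Call:
{"op": "carry_out", "data": {
  "plan": [
    {"dp": [-0.02, 0.1, 0], "twist": 0},
    {"dp": [-0.06, 0.3, 0], "twist": 0},
    {"dp": [-0.12, 0.58, 0], "twist": 0},
    {"dp": [-0.18, 0.87, 0], "twist": 0}
  ]
}}

```text
clock: 29.18
position: [0.5449, -0.0666, 0.1299]
tool_rot: [180.0, 0.1, -6.9]
ft_force: [0.9, 0.2, -1.4]
width: 0.358
grasp_force: 30.0
```

Call:
{"op": "carry_out", "data": {
  "plan": [
    {"dp": [-0.06, 0.29, 0], "twist": 0},
    {"dp": [-0.12, 0.58, 0], "twist": 0},
    {"dp": [-0.18, 0.87, 0], "twist": 0}
  ]
}}

```text
clock: 29.55
position: [0.5165, -0.1509, 0.13]
tool_rot: [-180.0, 0.1, -6.9]
ft_force: [0.6, 0.2, -2.5]
width: 0.352
grasp_force: 30.0
```

Call:
{"op": "carry_out", "data": {
  "plan": [
    {"dp": [-0.06, 0.29, 0], "twist": 0},
    {"dp": [-0.12, 0.58, 0], "twist": 0},
    {"dp": [-0.18, 0.87, 0], "twist": 0}
  ]
}}

```text
clock: 29.92
position: [0.4881, -0.235, 0.13]
tool_rot: [-180.0, 0.1, -6.9]
ft_force: [0.4, 1.1, -2.7]
width: 0.359
grasp_force: 30.0
```

Call:
{"op": "carry_out", "data": {
  "plan": [
    {"dp": [-0.06, 0.28, 0], "twist": 0},
    {"dp": [-0.12, 0.55, 0], "twist": 0},
    {"dp": [-0.16, 0.76, 0], "twist": 0},
    {"dp": [-0.18, 0.88, 0], "twist": 0},
    {"dp": [-0.18, 0.88, 0], "twist": 0}
  ]
}}

```text
clock: 30.55
position: [0.4611, -0.319, 0.1307]
tool_rot: [-180.0, 0.0, -6.9]
ft_force: [-0.1, -0.2, -2.8]
width: 0.361
grasp_force: 30.0
```

```bash
python3 - <<'E'
from h import *
snap('wrist','w6'); s=get_state(); print(s['position'],s['tool_rot'],s['width'],s['clock'])
print([px('w6',(.462+a,-.319+b,.011)).round(1) for a,b in [(0,0),(.03,0),(0,.03),(0,-.03)]])
a=cv2.imread('pics/w6.png'); cv2.imwrite('pics/c6.png',cv2.resize(a[180:440,220:420],None,fx=2.2,fy=2.2,interpolation=3))
E
```

```text
[ 0.46132169 -0.31835849  0.13073354] [-1.79978128e+02  1.77712900e-02 -6.85695775e+00] 0.35621385681141193 30.6
[array([319.9, 239.7]), array([315.4, 204.1]), array([284.2, 243.9]), array([355.9, 235.6])]
```

View pics/c6.png

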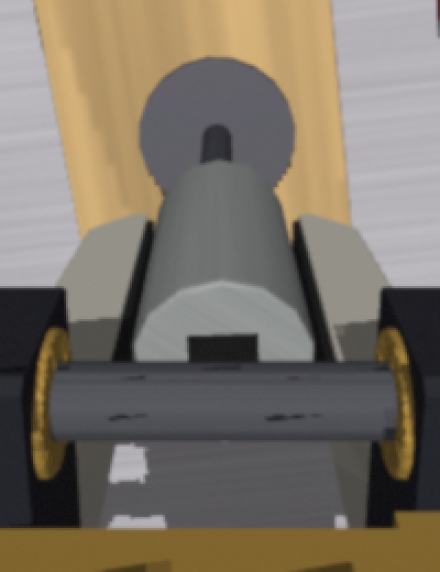

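Call:
{"op": "carry_out", "data": {
  "plan": [
    {"dp": [0, 0, 0.08], "twist": 0},
    {"dp": [0, 0, 0.18], "twist": 0},
    {"dp": [0, 0, 0.27], "twist": 0},
    {"dp": [0, 0, 0.34], "twist": 0},
    {"dp": [0, 0, 0.41], "twist": 0}
  ]
}}

```text
clock: 31.22
position: [0.4614, -0.3185, 0.0894]
tool_rot: [-180.0, 0.0, -6.8]
ft_force: [0.2, -1.9, -2.9]
width: 0.36
grasp_force: 30.0
```

Call:
{"op": "carry_out", "data": {
  "plan": [
    {"dp": [0, 0, 0.07], "twist": 0},
    {"dp": [0, 0, 0.16], "twist": 0},
    {"dp": [0, 0, 0.26], "twist": 0},
    {"dp": [0, 0, 0.34], "twist": 0},
    {"dp": [0, 0, 0.37], "twist": 0}
  ]
}}

```text
clock: 31.85
position: [0.4612, -0.3184, 0.0523]
tool_rot: [-180.0, 0.0, -6.8]
ft_force: [-0.0, 0.1, -2.7]
width: 0.36
grasp_force: 30.0
```

Call:
{"op": "carry_out", "data": {
  "plan": [
    {"dp": [0, 0, 0.01], "twist": 0},
    {"dp": [0, 0, 0.02], "twist": 0},
    {"dp": [0, 0, 0.02], "twist": 0}
  ]
}}

```text
clock: 32.22
position: [0.4615, -0.3186, 0.0511]
tool_rot: [180.0, -0.0, -6.8]
ft_force: [-0.3, -0.4, -2.4]
width: 0.359
grasp_force: 30.0
```

Call:
{"op": "carry_out", "data": {
  "plan": [
    {"dp": [0, 0, 0.01], "twist": 0},
    {"dp": [0, 0, 0.02], "twist": 0},
    {"dp": [0, 0, 0.02], "twist": 0}
  ]
}}

```text
clock: 32.6
position: [0.4616, -0.3186, 0.0493]
tool_rot: [180.0, -0.0, -6.8]
ft_force: [-1.7, 2.5, 3.9]
width: 0.359
grasp_force: 30.0
```

Call:
{"op": "carry_out", "data": {
  "plan": [
    {"dp": [0, 0, 0], "twist": 0},
    {"dp": [0, 0, 0], "twist": 0},
    {"dp": [0, 0, 0], "twist": 0},
    {"dp": [0, 0, 0], "twist": 0}
  ],
  "gripper": 0.75
}}

```text
clock: 33.1
position: [0.4614, -0.3186, 0.0489]
tool_rot: [180.0, -0.0, -6.8]
ft_force: [0.7, -0.0, -0.0]
width: 0.725
grasp_force: 0.0
```

Call:
{"op": "carry_out", "data": {
  "plan": [
    {"dp": [0, 0, -0.2], "twist": 0},
    {"dp": [0, 0, -0.5], "twist": 0},
    {"dp": [0, 0, -0.85], "twist": 0},
    {"dp": [0, 0, -1.0], "twist": 0}
  ]
}}

```text
clock: 33.6
position: [0.4619, -0.319, 0.1506]
tool_rot: [179.9, -0.1, -6.8]
ft_force: [-0.3, -0.5, -0.8]
width: 0.751
grasp_force: 0.0
```

Call:
{"op": "carry_out", "data": {
  "plan": [
    {"dp": [-0.03, -0.2, 0], "twist": 0},
    {"dp": [-0.07, -0.55, 0], "twist": 0},
    {"dp": [-0.12, -0.96, 0], "twist": 0}
  ]
}}

```text
clock: 33.98
position: [0.4599, -0.2195, 0.1473]
tool_rot: [-179.9, 0.1, -6.9]
ft_force: [-0.1, 0.2, -0.1]
width: 0.752
grasp_force: 0.0
```

```bash
python3 - <<'E'
from h import *
c=snap('side','s7'); a=c['img']
# predicted seated deep top centre/edges vs dark square hole and silhouette
print('pred top',px('s7',(.4613,-.3183,.083)),'pred short top',px('s7',(.5805,-.307,.051)))
g=a.astype(int).sum(2)
for n,P in [('d',(.4613,-.3183,.083)),('s',(.5805,-.307,.051))]:
    u,v=px('s7',P).astype(int); sub=g[v-12:v+13,u-12:u+13]; ys,xs=np.where(sub<120); print(n,len(xs),xs.mean()+u-12,ys.mean()+v-12)
E
```

```text
pred top [255.91018925 330.38179222] pred short top [336.03286015 330.46800387]
d 54 255.22222222222223 330.94444444444446
s 45 335.26666666666665 331.6
```

Call:
{"op": "carry_out", "data": {
  "plan": [
    {"dp": [-0.06, -0.48, 0], "twist": 0},
    {"dp": [-0.12, -0.96, 0], "twist": 0}
  ]
}}

```text
clock: 34.28
position: [0.4591, -0.1226, 0.1474]
tool_rot: [-180.0, 0.1, -6.9]
ft_force: [-0.3, -0.1, 0.7]
width: 0.752
grasp_force: 0.0
```

Call:
{"op": "carry_out", "data": {
  "plan": [
    {"dp": [-0.06, -0.48, 0], "twist": 0},
    {"dp": [-0.12, -0.96, 0], "twist": 0}
  ]
}}

```text
clock: 34.52
position: [0.4584, -0.0259, 0.1476]
tool_rot: [-180.0, 0.1, -6.8]
ft_force: [0.7, 0.1, -0.5]
width: 0.75
grasp_force: 0.0
```

Call:
{"op": "carry_out", "data": {
  "plan": [
    {"dp": [-0.06, -0.48, 0], "twist": 0},
    {"dp": [-0.12, -0.96, 0], "twist": 0}
  ]
}}

```text
clock: 34.78
position: [0.4578, 0.0707, 0.1476]
tool_rot: [180.0, 0.1, -6.8]
ft_force: [0.9, -0.7, 0.1]
width: 0.753
grasp_force: 0.0
```

Call:
{"op": "carry_out", "data": {
  "plan": [
    {"dp": [-0.06, -0.48, 0], "twist": 0},
    {"dp": [-0.11, -0.96, 0], "twist": 0}
  ]
}}

```text
clock: 35.02
position: [0.4581, 0.1671, 0.1475]
tool_rot: [180.0, 0.1, -6.8]
ft_force: [1.0, -0.3, -0.3]
width: 0.752
grasp_force: 0.0
```

Call:
{"op": "carry_out", "data": {
  "plan": [
    {"dp": [-0.05, -0.4, 0], "twist": 0},
    {"dp": [-0.09, -0.75, 0], "twist": 0},
    {"dp": [-0.11, -0.95, 0], "twist": 0},
    {"dp": [-0.11, -0.95, 0], "twist": 0},
    {"dp": [-0.11, -0.95, 0], "twist": 0}
  ]
}}

```text
clock: 35.65
position: [0.46, 0.2599, 0.1485]
tool_rot: [180.0, 0.0, -6.9]
ft_force: [0.5, 0.0, 0.3]
width: 0.748
grasp_force: 0.0
```

Descend 0.125 to z≈0.024 and grip.

Call:
{"op": "carry_out", "data": {
  "plan": [
    {"dp": [0, 0, 0.15], "twist": 0},
    {"dp": [0, 0, 0.4], "twist": 0},
    {"dp": [0, 0, 0.65], "twist": 0},
    {"dp": [0, 0, 0.8], "twist": 0}
  ]
}}

```text
clock: 36.15
position: [0.4598, 0.2598, 0.0671]
tool_rot: [179.9, 0.1, -6.9]
ft_force: [0.1, 0.7, 0.4]
width: 0.751
grasp_force: 0.0
```

Call:
{"op": "carry_out", "data": {
  "plan": [
    {"dp": [0, 0, 0.15], "twist": 0},
    {"dp": [0, 0, 0.3], "twist": 0},
    {"dp": [0, 0, 0.4], "twist": 0},
    {"dp": [0, 0, 0.445], "twist": 0},
    {"dp": [0, 0, 0.445], "twist": 0}
  ]
}}

```text
clock: 36.78
position: [0.4604, 0.2607, 0.0244]
tool_rot: [-180.0, -0.0, -6.8]
ft_force: [0.2, -0.2, 0.5]
width: 0.75
grasp_force: 0.0
```

Call:
{"op": "carry_out", "data": {
  "plan": [
    {"dp": [0, 0, 0], "twist": 0},
    {"dp": [0, 0, 0], "twist": 0},
    {"dp": [0, 0, 0], "twist": 0},
    {"dp": [0, 0, 0], "twist": 0},
    {"dp": [0, 0, 0], "twist": 0}
  ],
  "gripper": 0.4,
  "grip_force": 12
}}

```text
clock: 37.4
position: [0.4606, 0.2608, 0.0247]
tool_rot: [-180.0, -0.0, -6.8]
ft_force: [0.0, -0.4, 5.8]
width: 0.559
grasp_force: 12.0
```

Call:
{"op": "carry_out", "data": {
  "plan": [
    {"dp": [0, 0, 0], "twist": 0},
    {"dp": [0, 0, 0], "twist": 0},
    {"dp": [0, 0, 0], "twist": 0}
  ]
}}

```text
clock: 37.78
position: [0.4606, 0.2608, 0.0247]
tool_rot: [-180.0, -0.0, -6.8]
ft_force: [-0.8, -1.6, 5.0]
width: 0.558
grasp_force: 12.0
```

Call:
{"op": "carry_out", "data": {
  "plan": [
    {"dp": [0, 0, -0.1], "twist": 0},
    {"dp": [0, 0, -0.35], "twist": 0},
    {"dp": [0, 0, -0.65], "twist": 0},
    {"dp": [0, 0, -0.9], "twist": 0},
    {"dp": [0, 0, -1.0], "twist": 0}
  ]
}}

```text
clock: 38.4
position: [0.4608, 0.2609, 0.1259]
tool_rot: [-179.9, -0.1, -6.8]
ft_force: [-0.3, -0.1, -1.4]
width: 0.557
grasp_force: 12.0
```

Call:
{"op": "carry_out", "data": {
  "plan": [
    {"dp": [0.02, 0.07, 0], "twist": 0},
    {"dp": [0.06, 0.22, 0], "twist": 0},
    {"dp": [0.1, 0.42, 0], "twist": 0},
    {"dp": [0.15, 0.62, 0], "twist": 0},
    {"dp": [0.2, 0.825, 0], "twist": 0}
  ]
}}

```text
clock: 39.02
position: [0.47, 0.1747, 0.1235]
tool_rot: [180.0, 0.1, -6.9]
ft_force: [0.7, -0.0, -1.4]
width: 0.554
grasp_force: 12.0
```

Call:
{"op": "carry_out", "data": {
  "plan": [
    {"dp": [0.06, 0.25, 0], "twist": 0},
    {"dp": [0.13, 0.53, 0], "twist": 0},
    {"dp": [0.2, 0.825, 0], "twist": 0}
  ]
}}

```text
clock: 39.4
position: [0.4799, 0.0902, 0.1235]
tool_rot: [180.0, 0.1, -6.9]
ft_force: [0.1, -0.1, -0.9]
width: 0.556
grasp_force: 12.0
```

Call:
{"op": "carry_out", "data": {
  "plan": [
    {"dp": [0.06, 0.25, 0], "twist": 0},
    {"dp": [0.13, 0.53, 0], "twist": 0},
    {"dp": [0.2, 0.825, 0], "twist": 0}
  ]
}}

```text
clock: 39.78
position: [0.4898, 0.006, 0.1235]
tool_rot: [180.0, 0.1, -6.9]
ft_force: [-0.1, -0.7, -1.9]
width: 0.558
grasp_force: 12.0
```

Call:
{"op": "carry_out", "data": {
  "plan": [
    {"dp": [0.06, 0.25, 0], "twist": 0},
    {"dp": [0.11, 0.48, 0], "twist": 0},
    {"dp": [0.16, 0.67, 0], "twist": 0},
    {"dp": [0.19, 0.79, 0], "twist": 0},
    {"dp": [0.2, 0.825, 0], "twist": 0}
  ]
}}

```text
clock: 40.4
position: [0.5004, -0.077, 0.1242]
tool_rot: [-180.0, 0.0, -6.9]
ft_force: [-0.3, -0.1, -1.2]
width: 0.56
grasp_force: 12.0
```

Call:
{"op": "carry_out", "data": {
  "plan": [
    {"dp": [0, 0, 0.15], "twist": 0},
    {"dp": [0, 0, 0.45], "twist": 0},
    {"dp": [0, 0, 0.75], "twist": 0},
    {"dp": [0, 0, 0.9], "twist": 0},
    {"dp": [0, 0, 0.96], "twist": 0}
  ]
}}

```text
clock: 41.02
position: [0.5002, -0.0761, 0.0276]
tool_rot: [-180.0, 0.1, -6.8]
ft_force: [0.6, -1.0, -1.1]
width: 0.556
grasp_force: 12.0
```

Call:
{"op": "carry_out", "data": {
  "plan": [
    {"dp": [0, 0, 0.02], "twist": 0},
    {"dp": [0, 0, 0.03], "twist": 0},
    {"dp": [0, 0, 0.04], "twist": 0},
    {"dp": [0, 0, 0.04], "twist": 0}
  ]
}}

```text
clock: 41.52
position: [0.5008, -0.0766, 0.0248]
tool_rot: [180.0, -0.0, -6.8]
ft_force: [-0.4, -0.7, -0.6]
width: 0.557
grasp_force: 12.0
```

Call:
{"op": "carry_out", "data": {
  "plan": [
    {"dp": [0, 0, 0.006], "twist": 0},
    {"dp": [0, 0, 0.01], "twist": 0},
    {"dp": [0, 0, 0.01], "twist": 0}
  ]
}}

```text
clock: 41.9
position: [0.5009, -0.0766, 0.0246]
tool_rot: [180.0, -0.1, -6.8]
ft_force: [-3.8, 0.7, 15.3]
width: 0.559
grasp_force: 12.0
```

Call:
{"op": "carry_out", "data": {
  "plan": [
    {"dp": [0, 0, 0], "twist": 0},
    {"dp": [0, 0, 0], "twist": 0},
    {"dp": [0, 0, 0], "twist": 0}
  ],
  "gripper": 0.75
}}

```text
clock: 42.28
position: [0.5005, -0.0765, 0.0234]
tool_rot: [-180.0, 0.0, -6.8]
ft_force: [-0.8, 0.7, 0.3]
width: 0.748
grasp_force: 0.0
```

Call:
{"op": "carry_out", "data": {
  "plan": [
    {"dp": [0, 0, -0.2], "twist": 0},
    {"dp": [0, 0, -0.5], "twist": 0},
    {"dp": [0, 0, -1.0], "twist": 0}
  ]
}}

```text
clock: 42.65
position: [0.4997, -0.0763, 0.1234]
tool_rot: [-180.0, 0.2, -6.8]
ft_force: [-0.1, -0.1, 0.7]
width: 0.751
grasp_force: 0.0
```

Call:
{"op": "carry_out", "data": {
  "plan": [
    {"dp": [0, 0, -0.5], "twist": -0.05},
    {"dp": [0, 0, -0.9], "twist": -0.1},
    {"dp": [0, 0, -1.0], "twist": -0.15},
    {"dp": [0, 0, -1.0], "twist": -0.178},
    {"dp": [0, 0, -1.0], "twist": -0.178}
  ]
}}

```text
clock: 43.28
position: [0.5004, -0.0765, 0.2234]
tool_rot: [-180.0, 0.0, 25.2]
ft_force: [-0.4, -0.9, -0.0]
width: 0.752
grasp_force: 0.0
```

```bash
python3 - <<'E'
from h import *
s=get_state(); p,y=s['position'],np.radians(s['tool_rot'][2]); print(p,s['tool_rot'])
d=np.array((.6003,.3399))-p[:2]; print(d@[np.cos(y),np.sin(y)],d@[np.sin(y),-np.cos(y)])
E
```

```text
[ 0.50041418 -0.07645386  0.2233807 ] [-1.79994615e+02  9.46723444e-03  2.51631119e+01]
0.26743902892954036 -0.33437117590066023
```

Call:
{"op": "carry_out", "data": {
  "plan": [
    {"dp": [0.15, -0.2, 0], "twist": 0},
    {"dp": [0.4, -0.5, 0], "twist": 0},
    {"dp": [0.67, -0.836, 0], "twist": 0}
  ]
}}

```text
clock: 43.65
position: [0.5257, 0.0286, 0.2232]
tool_rot: [-180.0, 0.0, 25.0]
ft_force: [0.9, -0.5, -0.4]
width: 0.747
grasp_force: 0.0
```

Call:
{"op": "carry_out", "data": {
  "plan": [
    {"dp": [0.33, -0.42, 0], "twist": 0},
    {"dp": [0.67, -0.836, 0], "twist": 0}
  ]
}}

```text
clock: 43.9
position: [0.5507, 0.1334, 0.2231]
tool_rot: [-180.0, 0.0, 25.0]
ft_force: [1.0, -0.6, -0.1]
width: 0.75
grasp_force: 0.0
```

Call:
{"op": "carry_out", "data": {
  "plan": [
    {"dp": [0.33, -0.42, 0], "twist": 0},
    {"dp": [0.67, -0.836, 0], "twist": 0}
  ]
}}

```text
clock: 44.15
position: [0.5757, 0.2378, 0.223]
tool_rot: [180.0, 0.0, 25.1]
ft_force: [0.8, 0.4, -0.1]
width: 0.747
grasp_force: 0.0
```

Call:
{"op": "carry_out", "data": {
  "plan": [
    {"dp": [0.3, -0.36, 0], "twist": 0},
    {"dp": [0.52, -0.65, 0], "twist": 0},
    {"dp": [0.664, -0.836, 0], "twist": 0},
    {"dp": [0.664, -0.836, 0], "twist": 0},
    {"dp": [0.664, -0.836, 0], "twist": 0}
  ]
}}

```text
clock: 44.78
position: [0.6, 0.3391, 0.2231]
tool_rot: [180.0, 0.0, 25.1]
ft_force: [0.6, -0.6, -0.1]
width: 0.749
grasp_force: 0.0
```

Call:
{"op": "carry_out", "data": {
  "plan": [
    {"dp": [0, 0, 0.2], "twist": 0},
    {"dp": [0, 0, 0.45], "twist": 0},
    {"dp": [0, 0, 0.6], "twist": 0},
    {"dp": [0, 0, 0.63], "twist": 0},
    {"dp": [0, 0, 0.63], "twist": 0}
  ]
}}

```text
clock: 45.4
position: [0.6004, 0.3398, 0.1611]
tool_rot: [180.0, -0.0, 25.2]
ft_force: [-0.5, -0.2, 1.5]
width: 0.748
grasp_force: 0.0
```

Call:
{"op": "carry_out", "data": {
  "plan": [
    {"dp": [0, 0, 0], "twist": 0},
    {"dp": [0, 0, 0], "twist": 0},
    {"dp": [0, 0, 0], "twist": 0},
    {"dp": [0, 0, 0], "twist": 0},
    {"dp": [0, 0, 0], "twist": 0}
  ],
  "gripper": 0.15,
  "grip_force": 20
}}

```text
clock: 46.02
position: [0.6001, 0.3399, 0.1604]
tool_rot: [180.0, 0.0, 25.2]
ft_force: [-0.2, -0.1, -1.0]
width: 0.275
grasp_force: 18.8
```

Call:
{"op": "carry_out", "data": {
  "plan": [
    {"dp": [0, 0, 0], "twist": 0},
    {"dp": [0, 0, 0], "twist": 0},
    {"dp": [0, 0, 0], "twist": 0},
    {"dp": [0, 0, 0], "twist": 0}
  ]
}}

```text
clock: 46.52
position: [0.6, 0.3399, 0.1603]
tool_rot: [180.0, 0.0, 25.2]
ft_force: [-0.3, 0.1, -1.8]
width: 0.273
grasp_force: 18.7
```

Call:
{"op": "carry_out", "data": {
  "plan": [
    {"dp": [0, 0, 0], "twist": 0},
    {"dp": [0, 0, 0], "twist": 0},
    {"dp": [0, 0, -0.05], "twist": 0},
    {"dp": [0, 0, -0.1], "twist": 0},
    {"dp": [0, 0, -0.1], "twist": 0}
  ],
  "grip_force": 30
}}

```text
clock: 47.15
position: [0.6003, 0.3401, 0.171]
tool_rot: [-180.0, -0.1, 25.2]
ft_force: [0.0, 0.0, -4.3]
width: 0.265
grasp_force: 27.8
```

```bash
python3 - <<'E'
from h import *
s=get_state(); print(s['position'],s['ft_force'],s['torque'],s['width'])
snap('side','s8');snap('wrist','w8')
b=cv2.imread('pics/s8.png')[40:340,180:480]; a=cv2.imread('pics/w8.png')
cv2.imwrite('pics/m8.png',np.hstack([cv2.resize(a,(400,300)),cv2.resize(b,(400,400),interpolation=3)[:300]]))
E
```

```text
[0.60028923 0.34006802 0.17103551] [ 0.03151089  0.02152449 -4.26476545] [ 0.01197383  0.06629877 -0.0001825 ] 0.26487588050015887
```

View pics/m8.png

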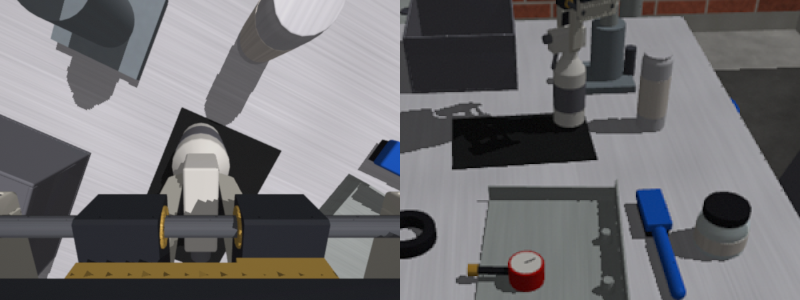

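Call:
{"op": "carry_out", "data": {
  "plan": [
    {"dp": [0, 0, -0.1], "twist": 0},
    {"dp": [0, 0, -0.3], "twist": 0},
    {"dp": [0, 0, -0.5], "twist": 0},
    {"dp": [0, 0, -0.65], "twist": 0},
    {"dp": [0, 0, -0.7], "twist": 0}
  ]
}}

```text
clock: 47.88
position: [0.6004, 0.3401, 0.2421]
tool_rot: [-180.0, -0.1, 25.2]
ft_force: [0.2, 0.1, -4.8]
width: 0.262
grasp_force: 27.8
```

Call:
{"op": "carry_out", "data": {
  "plan": [
    {"dp": [-0.05, 0.05, 0], "twist": 0},
    {"dp": [-0.16, 0.17, 0], "twist": 0},
    {"dp": [-0.33, 0.36, 0], "twist": 0},
    {"dp": [-0.52, 0.57, 0], "twist": 0},
    {"dp": [-0.72, 0.78, 0], "twist": 0}
  ]
}}

```text
clock: 48.5
position: [0.5674, 0.2374, 0.2396]
tool_rot: [-180.0, 0.1, 25.2]
ft_force: [1.2, 0.4, -3.6]
width: 0.269
grasp_force: 27.8
```

Call:
{"op": "carry_out", "data": {
  "plan": [
    {"dp": [-0.19, 0.21, 0], "twist": 0},
    {"dp": [-0.37, 0.4, 0], "twist": 0},
    {"dp": [-0.55, 0.59, 0], "twist": 0},
    {"dp": [-0.72, 0.78, 0], "twist": 0}
  ]
}}

```text
clock: 49.0
position: [0.5353, 0.1363, 0.2398]
tool_rot: [-180.0, 0.1, 25.2]
ft_force: [-0.0, -0.4, -4.0]
width: 0.265
grasp_force: 27.8
```

Call:
{"op": "carry_out", "data": {
  "plan": [
    {"dp": [-0.2, 0.22, 0], "twist": 0},
    {"dp": [-0.4, 0.44, 0], "twist": 0},
    {"dp": [-0.57, 0.62, 0], "twist": 0},
    {"dp": [-0.68, 0.74, 0], "twist": 0},
    {"dp": [-0.71, 0.77, 0], "twist": 0}
  ]
}}

```text
clock: 49.62
position: [0.5044, 0.0369, 0.2402]
tool_rot: [-180.0, 0.0, 25.1]
ft_force: [-0.4, 0.2, -3.8]
width: 0.261
grasp_force: 27.8
```

Call:
{"op": "carry_out", "data": {
  "plan": [
    {"dp": [0, 0, 0.1], "twist": 0},
    {"dp": [0, 0, 0.3], "twist": 0},
    {"dp": [0, 0, 0.5], "twist": 0},
    {"dp": [0, 0, 0.65], "twist": 0},
    {"dp": [0, 0, 0.72], "twist": 0}
  ]
}}

```text
clock: 50.25
position: [0.5046, 0.0379, 0.1674]
tool_rot: [-180.0, 0.1, 25.2]
ft_force: [0.6, -0.1, -3.8]
width: 0.262
grasp_force: 27.8
```

Call:
{"op": "carry_out", "data": {
  "plan": [
    {"dp": [0, 0, 0.03], "twist": 0},
    {"dp": [0, 0, 0.05], "twist": 0},
    {"dp": [0, 0, 0.06], "twist": 0},
    {"dp": [0, 0, 0.06], "twist": 0}
  ]
}}

```text
clock: 50.75
position: [0.5049, 0.0376, 0.1627]
tool_rot: [180.0, -0.0, 25.2]
ft_force: [-0.0, 0.4, -3.5]
width: 0.264
grasp_force: 27.8
```

Call:
{"op": "carry_out", "data": {
  "plan": [
    {"dp": [0, 0, 0.008], "twist": 0},
    {"dp": [0, 0, 0.015], "twist": 0},
    {"dp": [0, 0, 0.015], "twist": 0}
  ]
}}

```text
clock: 51.12
position: [0.5047, 0.0376, 0.1609]
tool_rot: [-180.0, 0.0, 25.2]
ft_force: [0.0, -0.3, -4.3]
width: 0.261
grasp_force: 27.8
```

Call:
{"op": "carry_out", "data": {
  "plan": [
    {"dp": [0, 0, 0.005], "twist": 0},
    {"dp": [0, 0, 0.01], "twist": 0},
    {"dp": [0, 0, 0.01], "twist": 0}
  ]
}}

```text
clock: 51.5
position: [0.5051, 0.0376, 0.1603]
tool_rot: [180.0, -0.1, 25.2]
ft_force: [0.1, 0.8, 0.7]
width: 0.262
grasp_force: 28.5
```

Contact; release slowly and retreat.

Call:
{"op": "carry_out", "data": {
  "plan": [
    {"dp": [0, 0, 0], "twist": 0},
    {"dp": [0, 0, 0], "twist": 0},
    {"dp": [0, 0, 0], "twist": 0},
    {"dp": [0, 0, 0], "twist": 0},
    {"dp": [0, 0, 0], "twist": 0}
  ],
  "gripper": 0.75
}}

```text
clock: 52.12
position: [0.5048, 0.0376, 0.1599]
tool_rot: [180.0, 0.0, 25.2]
ft_force: [-0.4, -0.0, -0.0]
width: 0.729
grasp_force: 0.0
```

Call:
{"op": "carry_out", "data": {
  "plan": [
    {"dp": [0, 0, -0.2], "twist": 0},
    {"dp": [0, 0, -0.5], "twist": 0},
    {"dp": [0, 0, -0.8], "twist": 0},
    {"dp": [0, 0, -1.0], "twist": 0},
    {"dp": [0, 0, -1.0], "twist": 0}
  ]
}}

```text
clock: 52.75
position: [0.5053, 0.0376, 0.261]
tool_rot: [179.9, -0.1, 25.2]
ft_force: [0.2, -0.1, 0.6]
width: 0.751
grasp_force: 0.0
```

```bash
python3 - <<'E'
from h import *
c=snap('side','s9'); a=c['img'].astype(int); b=cv2.imread('pics/side0.png')[:,:,::-1].astype(int)
# bay region: compare with start (red gauge centroid; white-ish bottle difference)
r=lambda x:np.argwhere((x[200:270,220:300,0]>150)&(x[200:270,220:300,1]<60)).mean(0)
print('gauge',r(a),r(b))
best=min(((np.abs(np.roll(a,(dy,dx),(0,1))[150:222,250:296]-b[150:222,250:296]).mean(),dy,dx) for dy in range(-8,9) for dx in range(-8,9))); print('bottle shift',best)
g=a.sum(2)
for n,P in [('d',(.4613,-.3183,.083)),('s',(.5805,-.307,.051))]:
    u,v=px('s9',P).astype(int); sub=g[v-12:v+13,u-12:u+13]; ys,xs=np.where(sub<120); print(n,len(xs),xs.mean()+u-12,ys.mean()+v-12)
s=get_state(); print(s['position'],s['ft_force'],s['clock'])
E
```

```text
gauge [nan nan] [nan nan]
bottle shift (np.float64(9.67572463768116), 0, 0)
d 54 255.22222222222223 330.94444444444446
s 48 335.5 331.5
[0.50478215 0.03757333 0.25979061] [ 0.40283706 -0.02005912 -0.2725558 ] 52.8<stdin>:4: RuntimeWarning: Mean of empty slice.
  ret = um.true_divide(
```

```bash
python3 - <<'E'
from h import *
for f in ('s9','side0'):
    x=cv2.imread('pics/'+f+'.png').astype(int)[215:270,225:300]; print(np.argwhere((x[:,:,2]>x[:,:,1]+80)&(x[:,:,2]>x[:,:,0]+80)).mean(0))
print(job_done())
E
```

```text
[29.53333333 54.43809524]
[29.09821429 54.49107143]
the job is handed in; nothing more can be done
None
```

The job is handed in at about 53 s with no verdict returned: both sockets are seated on their pegs, and the bottle and gauge match their starting spots to within about a pixel in the side camera. The brush was not touched, though I did not measure it at the end.

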